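# Run the marble stands through the demagnetiser

## Task

The steel marble stands on the zinc shelf have picked up magnetism from the strip: swing the demagnetiser's door wide open by its handle and load all the stands together into its tip tray. Then tilt the joystick over towards the pod's nose, nearly to its stop, and hold it there for two seconds or more so that every stand slides through the doorway into the catch pan, let the stick spring back, and shut the door fully. Every stand must end in the pan (one that goes astray after the tipping may be put in by hand), and leave the mug, the vial and the dish alone.

Things in the scene. Friction and masses are not known exactly. Their poses are not given: they have to be found in the camera images.
- stand0_c (a point): centre of a loose square steel marble stand, 34 x 34 mm and 20 mm high, about 70 g, with a flat black rubber disc on its top; axes along its edges, z up out of its top; all stands are alike, and some may be absent
- stand1_c (a point): centre of a loose square steel marble stand, 34 x 34 mm and 20 mm high, about 70 g, with a flat black rubber disc on its top; axes along its edges, z up out of its top; all stands are alike, and some may be absent
- stand2_c (a point): centre of a loose square steel marble stand, 34 x 34 mm and 20 mm high, about 70 g, with a flat black rubber disc on its top; axes along its edges, z up out of its top; all stands are alike, and some may be absent
- stand3_c (a point): centre of a loose square steel marble stand, 34 x 34 mm and 20 mm high, about 70 g, with a flat black rubber disc on its top; axes along its edges, z up out of its top; all stands are alike, and some may be absent
- stand4_c (a point): centre of a loose square steel marble stand, 34 x 34 mm and 20 mm high, about 70 g, with a flat black rubber disc on its top; axes along its edges, z up out of its top; all stands are alike, and some may be absent
- shelf: low fixed zinc shelf, a slab 270 mm along its x, 190 mm along y; origin under its centre, its top is 30 mm above the bench; the stands lie on it. A magnetic strip runs along its +x edge (22 mm wide, to x = +135 mm) and carries two ball bearings and a scoop fixed to it, up to 71 mm above the bench
- tray (a point): centre of the demagnetiser's tip-tray floor as it lies level, 65 mm above the bench; flat floor 126 mm along x, 200 mm along y; side and rear (+x) walls rise 26 mm, the fixed grey housing round them 32 mm above it; open above; its front (-x) side is closed only by the door. Frame fixed to the machine, x points away from the door
- bed (a joint): tip angle of the tray, 0 level; it follows the stick at 2.3 times the stick's angle, tipping forward about its front edge through the doorway, and lies level again when the stick is let go
- pan (a point): centre of the black rubber-lined floor of the zinc catch pan in front of the door and below it, 6 mm above the bench, same axes as tray, 84.5 mm in front of the doorway; inside 153 mm along x and 224 mm along y; walls 6 mm thick, to 45 mm above the bench
- door (a joint): angle of the upright zinc door in front of the tray, 0 shut, grows as it swings out over the pan towards the robot, to 1.9; hinge axis vertical; stays where it is left. The door is a panel 8 mm thick, from 57 to 109 mm above the bench, 212 mm wide, running in the shut state from the hinge to the -y side of the tray's axes
- door_hinge (a point): point on the door's hinge axis at handle height (105 mm), at the tray's +y front corner; its frame turns with the door
- door_handle (a point): grip point on the door handle, a plain round upright steel post of 12 mm diameter, 70 to 125 mm above the bench, free at its top and carried by an arm at its foot (below 78 mm); it stands 45 mm out from the door's middle plane and 155 mm from the hinge along the door. The point is 105 mm above the bench
- pod: fixed black joystick box, 110 mm along x, 90 mm along y, 45 mm high, with a pointed nose at its +x end; origin under its centre, x points along the nose
- stick_pivot (a point): the stick's pivot, 55 mm above the bench over the pod's origin; frame fixed to the pod, x towards the nose
- stick_knob (a point): centre of the round grey knob (28 mm ball) on top of the stick, 85 mm from the pivot; moves with the stick
- stick (a joint): tilt of the stick towards the pod's nose, 0 upright, stop at 0.55; a spring (0.5 N m/rad), and the loaded tray, push it back to 0; up to about 15 N at the knob
- stick_side (a joint): sideways tilt of the stick, 0 upright, spring-centred, stops at 0.4 either way (does nothing to the tray)
- mug: bystander: teal enamel mug, radius 38 mm, 85 mm high, loose; origin under its centre
- vial: bystander: cork-stoppered vial of yellow marbles, 32 mm across, 74 mm high, loose and standing; origin under its centre
- dish: bystander: round frosted glass dish of marbles, 130 mm across, 35 mm high, fixed, origin under its centre

How it is judged:
By the outcome, as a careful person would: the job done as asked, in the order asked, and still so for the second after the job is handed in, with the robot touching nothing.
Of stand0, stand1, stand2, stand3, stand4 only 3 to 5 are there at a start; the rules pass over those that are not, and their reading is None.
At some moment in a run one of stand0, stand1, stand2, stand3, stand4 may be knocked a few centimetres aside while the robot is not near it.
Once in a run the grip may slacken for a moment while it holds something.
It also fails if it takes over 210 s, if anything falls off the work surface, if the arm or the gripper's body presses on something with over 40 N, if the wrist force passes 120 N, or if a joint passes its speed limit or range.

## Robot

A 7-joint arm with a two-finger parallel gripper is mounted at the origin on the work surface. World frame = base frame: x ahead of the robot, y to its left, z up, the work surface at z = 0. Lengths are in m, angles in rad, forces in N, time in s.
With the tool pointing down it reaches from about 0.4 to 0.925 m from the base axis. Payload 4.1 kg.
Tool frame: the origin (TCP) lies at the very end of the fingers, on their centre line; the grasp point (between the pads) lies 19 mm behind it (pinch_z is the distance from the TCP to the grasp point, in m); y points along the fingers, z is the direction in which the jaws open and shut, and the axes are right-handed (so a half turn about y gives the same grasp; the last joint's range is limited). The gripper opens to 85 mm and grips with 20 to 120 N. Pads are 22 mm wide; open, the fingers measure 114 mm over their backs; the gripper's body (76 mm by 85 mm) begins 54 mm behind the grasp point. The pads swing forward as they close: fully open they stand 13 mm farther back than shut.
Start: joints at [-1.413, 0.398, 0.045, 1.537, -0.019, 1.207, -0.051], TCP at [0.165, 0.629, 0.193] pointing down, gripper open.
Joint ranges: [-2.82, 2.82], [-0.49, 2.23], [-1.37, 1.46], [0, 2.46], [-1.36, 4.5], [0.23, 2], [-2.94, 2.94]. Speed limits (rad/s): [2.57, 2.57, 3.14, 3.14, 3.14, 3.14, 3.14].

## Interface

Orientations are given as a unit quaternion [x, y, z, w].
In Python, from plant import * gives the robot as it stands.
- The arm moves only by the tool servo_tool, never from a script. Its argument "motion" is one flat list of numbers, 7 for each row, row after row: the turn, a rotation vector about the tool's x, y, z in rad, then the shift along the tool's x, y, z in cm, then the closure in counts, from 0 (fully open) to 255 (shut). In form: [wx, wy, wz, x, y, z, fingers, wx, wy, wz, x, y, z, fingers, ...]. A call has 1 to 20 rows; each row shifts and turns the commanded pose from where the row before left it, along the tool's axes as they then stand; what a row does not reach is not made up. A row lasts 1/12 s, in which the tool goes at most 41.7 mm and 7.16 degrees, less where a joint would pass 70% of its speed; a pose out of reach is approached as far as the arm can. A call with a gripper value outside its range is refused whole. The fingers move at their own pace and stop on an object; the grip force is fixed at half the most. Time passes only in rows, so rows that do not move let the fingers close. It gives the time, the measured TCP pose, the force and the opening at its end, in the units of the state.
- get_state(): the state, without advancing time (a new reading comes with each control period).
- get_image(name): name is "scene" or "side" or "wrist"; returns (picture, depth): 480x640x3 uint8, blue, green, red; 480x640 float32, m along the optical axis (not along the pixel's ray), 0 where there is no reading.
- camera_model(name): a dict with "fovy" (degrees; the focal length in pixels is half the picture's height over the tangent of half this angle, whatever the lens; pixels are square), "cx", "cy" (the principal point, pixels), "rvec" (rotation vector, rad) and "tvec" (3), from world to camera coordinates, as OpenCV has them; the wrist camera has in their place "tool_from_camera" (4x4, takes a point from camera to tool coordinates, whose origin is the TCP and whose axes are the tool frame's). Camera axes: x right, y down, z forward; pixel columns grow to the right and rows downward; lengths in m; the calibration is good to about 2 mm. A picture is of the moment at which its call begins: read the wrist's pose just before it. camera_model takes no time and is no camera call.
- sign_off(): hands the job in, once; it reports no verdict.
The state is a dict: "clock": time; "qpos": joint angles; "qd": joint speeds; "joint_efforts": joint torques, N m; "eef_pos": TCP position; "ee_rot": TCP orientation; "ft_force": force on the tool from outside, world axes, zero at the start; "ft_torque": the same for the moment, N m; "opening": finger opening in m.
Only numpy, scipy, OpenCV 4.12 (cv2) and the standard library are available. Lean on these libraries where they do the work, as an engineer would, in place of code of your own. Each camera call takes 0.05 s, during which the arm holds its last target.

## Working session

There is one attempt and no reset: what is moved stays moved. The work goes in short steps, Python scripts to look and compute and a tool call to move; the robot and the scene stay as the last step left them, time stands still between calls to the robot, and variables do not carry over. Pictures are saved under pics/ and viewed, and the job is handed in when it is done.

Besides the shell and the picture viewer there is one more tool, called after "Emit:" by a JSON object that holds its "method" and its "body", one argument or row to a line. servo_tool: Moves the arm, as the interface text tells. Its arguments: {"type":"object","properties":{"motion":{"type":"array"}},"required":["motion"]}

```bash
ls; mkdir -p pics
python3 - <<'E'
from plant import *
import cv2
s=get_state()
for k,v in s.items(): print(k,v)
for n in ("scene","side","wrist"):
    im,d=get_image(n); cv2.imwrite(f"pics/{n}0.png",im)
    m=camera_model(n); print(n,m)
E
```

```text
pics
clock 0.0
qpos [-1.4129746   0.39918596  0.04504249  1.53788176 -0.01870719  1.20691408
 -0.05071874]
qd [ 0.00077369  0.00091168 -0.0018237  -0.00103621  0.00018912 -0.00010985
 -0.00079058]
joint_efforts [ 2.40815516e-04 -4.75129580e+01  1.36450298e+00 -2.54225528e+01
  1.15733407e-02  9.30091250e-03  6.49519478e-06]
eef_pos [0.16491069 0.62799318 0.19236684]
ee_rot [ 0.70198264 -0.09056426  0.0904793  -0.70059403]
ft_force [ 0.32284729 -0.4390755   0.40355534]
ft_torque [ 0.00171306  0.01011544 -0.01812348]
opening 0.08539830086600117
scene {'fovy': 53.704160140367094, 'cx': 313.26657316943823, 'cy': 249.46593798559277, 'rvec': array([ 1.79058732,  1.66450387, -0.72643455]), 'tvec': array([-0.05322782, -0.31830049,  1.4318958 ])}
side {'fovy': 55.807241848444576, 'cx': 310.6513073687653, 'cy': 246.16949611361477, 'rvec': array([ 0.97764908, -2.20579939,  1.29840359]), 'tvec': array([0.42217829, 0.30471394, 0.64123276])}
wrist {'fovy': 63.45545073199872, 'cx': 323.26579319577354, 'cy': 231.52344087178398, 'tool_from_camera': array([[-3.43196482e-04,  9.58316635e-01,  2.85708086e-01,
        -7.40303595e-02],
       [ 4.98740486e-04, -2.85707903e-01,  9.58316621e-01,
        -1.81188773e-01],
       [ 9.99999817e-01,  4.71385082e-04, -3.79897357e-04,
        -3.39592732e-05],
       [ 0.00000000e+00,  0.00000000e+00,  0.00000000e+00,
         1.00000000e+00]])}
```

View pics/scene0.png

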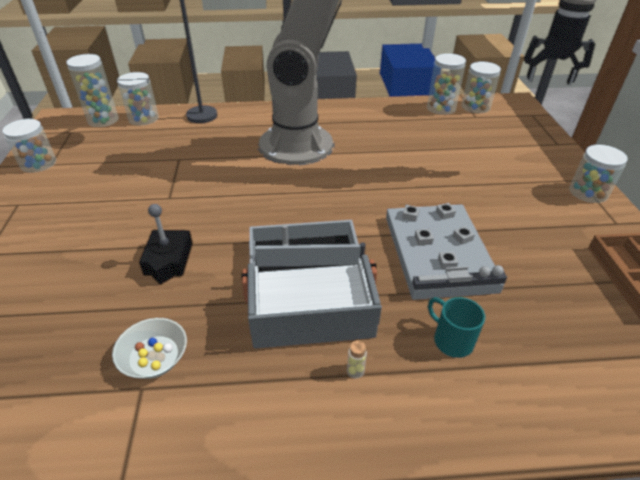

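View pics/side0.png

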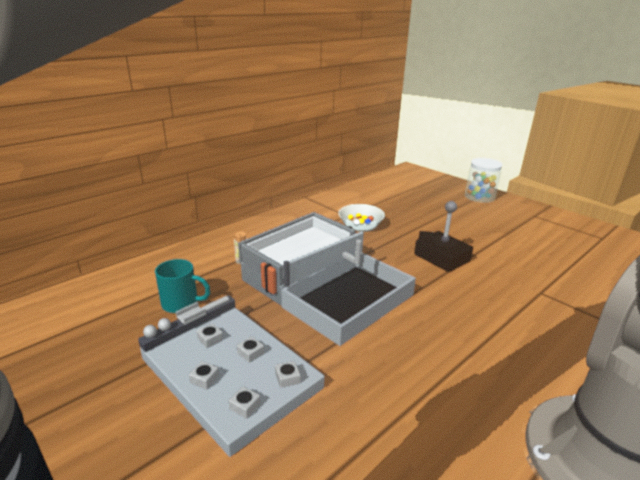

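View pics/wrist0.png

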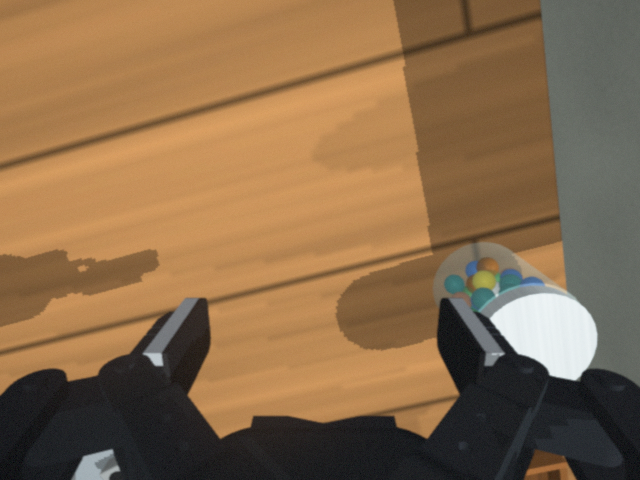

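```bash
cat > h.py <<'E'
from plant import *
import numpy as np, cv2
from scipy.spatial.transform import Rotation as R
def cam(n,st=None):
    m=camera_model(n); f=240/np.tan(np.radians(m['fovy'])/2)
    K=np.array([[f,0,m['cx']],[0,f,m['cy']],[0,0,1]])
    if n=='wrist':
        T=np.eye(4);T[:3,:3]=R.from_quat(st['ee_rot']).as_matrix();T[:3,3]=st['eef_pos']
        W=T@m['tool_from_camera']
        return K,W[:3,:3],W[:3,3]
    Rm=cv2.Rodrigues(np.array(m['rvec']))[0]
    return K,Rm.T,-Rm.T@np.array(m['tvec'])
def ray(c,uv):
    K,Rw,o=c; uv=np.atleast_2d(uv).astype(float)
    d=np.c_[(uv[:,0]-K[0,2])/K[0,0],(uv[:,1]-K[1,2])/K[1,1],np.ones(len(uv))]
    return o,d@Rw.T
def onplane(c,uv,z):
    o,d=ray(c,uv); return o+d*((z-o[2])/d[:,2])[:,None]
def cloud(c,dep):
    v,u=np.mgrid[:480,:640]; o,d=ray(c,np.c_[u.ravel(),v.ravel()])
    return (o+d*dep.ravel()[:,None]).reshape(480,640,3)
def proj(c,P):
    K,Rw,o=c; p=(np.atleast_2d(P)-o)@Rw; return np.c_[K[0,0]*p[:,0]/p[:,2]+K[0,2],K[1,1]*p[:,1]/p[:,2]+K[1,2]]
def grab(n,tag=None):
    st=get_state(); im,d=get_image(n); 
    if tag: cv2.imwrite(f'pics/{tag}.png',im)
    c=cam(n,st); return im,d,c,cloud(c,d)
def midray(c1,uv1,c2,uv2):
    o1,d1=ray(c1,uv1);o2,d2=ray(c2,uv2);d1=d1[0]/np.linalg.norm(d1);d2=d2[0]/np.linalg.norm(d2)
    A=np.c_[d1,-d2];t=np.linalg.lstsq(A,o2-o1,rcond=None)[0]
    a=o1+t[0]*d1;b=o2+t[1]*d2; return (a+b)/2,np.linalg.norm(a-b)
E
python3 - <<'E'
from h import *
for n in('scene','side'):
    im,d,c,P=grab(n)
    print(n,c[2])
    # discs: black blobs with height ~.05
    g=im.max(2); z=P[...,2]
    m=((g<60)&(z>.044)&(z<.056)).astype(np.uint8)
    k,l,s,ce=cv2.connectedComponentsWithStats(m)
    for i in range(1,k):
        if s[i,4]>25: print(ce[i].round(1),s[i,4],onplane(c,ce[i],.05)[0].round(4),P[l==i].mean(0).round(4))
    np.save(f'{n}_P.npy',P)
    # crops
    if n=='scene':
        cv2.imwrite('pics/s1.png',cv2.resize(im[190:360,130:400],None,fx=2.9,fy=2.9,interpolation=cv2.INTER_CUBIC))
        cv2.imwrite('pics/s2.png',cv2.resize(im[190:360,370:530],None,fx=3.4,fy=3.4,interpolation=cv2.INTER_CUBIC))
    else: cv2.imwrite('pics/s3.png',cv2.resize(im[190:350,230:480],None,fx=3.2,fy=3.2,interpolation=cv2.INTER_CUBIC))
E
```

```text
scene [ 1.26519623 -0.03617314  0.74326577]
[164.  248.7] 1141 [ 0.4968 -0.3042  0.05  ] [ 0.4927 -0.3053  0.047 ]
[424.2 233.2] 32 [0.4884 0.2657 0.05  ] [0.4892 0.2653 0.0508]
[464.2 231.5] 26 [0.4896 0.356  0.05  ] [0.4906 0.3555 0.0509]
[448.5 256.5] 38 [0.566  0.2987 0.05  ] [0.5672 0.2981 0.0512]
[487.2 279.2] 64 [0.6364 0.3577 0.05  ] [0.6337 0.3594 0.047 ]
[474.3 319.1] 28 [0.7338 0.2994 0.05  ] [0.7336 0.2995 0.0498]
[442.1 331. ] 29 [0.7564 0.2327 0.05  ] [0.7563 0.2327 0.05  ]
side [-0.01304451  0.59265313  0.5752014 ]
[442.7 244.1] 512 [ 0.4706 -0.2887  0.05  ] [ 0.4746 -0.295   0.0464]
[208.8 330.5] 54 [0.568  0.2975 0.05  ] [0.5669 0.2981 0.0511]
[249.6 344.2] 56 [0.4907 0.2649 0.05  ] [0.4895 0.2657 0.0513]
[203.1 369.8] 81 [0.4909 0.3553 0.05  ] [0.4897 0.3558 0.0512]
[287. 369.] 63 [0.4033 0.2549 0.05  ] [0.4023 0.2556 0.0512]
[243.9 396.9] 100 [0.4021 0.3391 0.05  ] [0.4012 0.3397 0.0512]
```

View pics/s1.png

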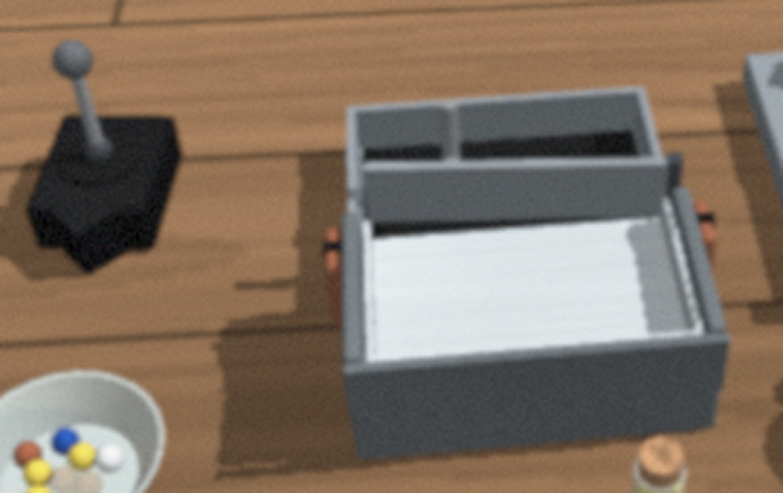

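View pics/s2.png

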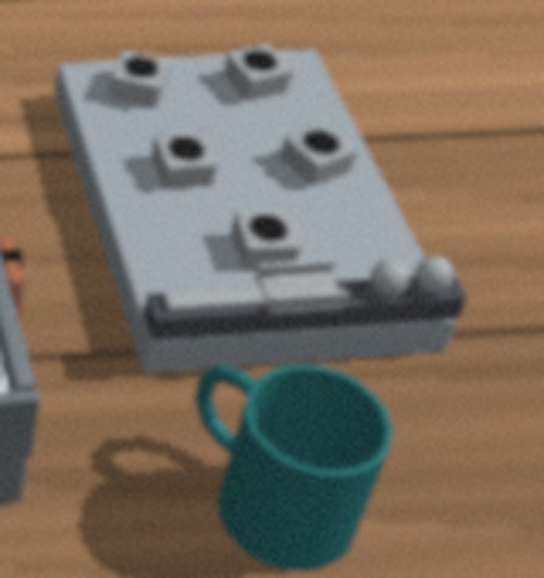

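View pics/s3.png

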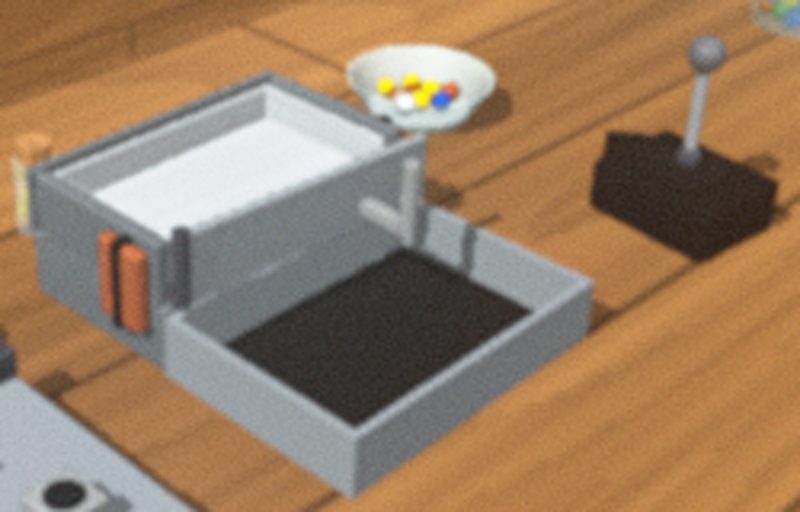

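Run:
```python
from h import *
for n in('scene','side'):
    im,d,c,P=grab(n); g=im.astype(int); z=P[...,2]
    def rect(m,name,z0):
        k,l,s,ce=cv2.connectedComponentsWithStats(m.astype(np.uint8))
        i=1+s[1:,4].argmax(); v,u=np.where(l==i)
        Q=onplane(c,np.c_[u,v],z0)[:,:2] 
        r=cv2.minAreaRect((Q*1000).astype(np.float32)); print(n,name,len(u),np.round(r[0],1),np.round(r[1],1),round(r[2],2)); print('  corners',cv2.boxPoints(r).round(0).tolist())
    reg=(P[...,0]>.4)&(P[...,0]<.8)&(P[...,1]>-.15)&(P[...,1]<.2)
    rect(reg&(g.min(2)>140)&(abs(z-.065)<.008),'trayfloor',.065)
    rect(reg&(abs(z-.097)<.003),'housingtop',.097)
    rect(reg&(abs(z-.109)<.003),'doortop',.109)
    rect(reg&(abs(z-.006)<.006)&(g.max(2)<70),'panfloor',.006)
    rect(reg&(abs(z-.045)<.003),'panrim',.045)
    r2=(P[...,0]>.35)&(P[...,0]<.9)&(P[...,1]>.2)&(P[...,1]<.45)
    rect(r2&(abs(z-.03)<.003),'shelf',.03)
    r3=(P[...,0]>.35)&(P[...,0]<.6)&(P[...,1]<-.2)&(P[...,1]>-.45)
    rect(r3&(abs(z-.045)<.004),'pod',.045)
    m=r3&(z>.126); v,u=np.where(m); print('knob',u.mean(),v.mean(),P[m].mean(0),m.sum())
    m=reg&(z>.1125)&(z<.13); print('handle top',m.sum(),P[m].mean(0) if m.any() else'', np.array(np.where(m)).mean(1)[::-1])
```

```text
scene trayfloor 4095 [646.3   1.9] [104.4 201.5] 1.93
  corners [[591.0, 101.0], [597.0, -101.0], [702.0, -97.0], [695.0, 104.0]]
scene housingtop 1211 [669.5   2.6] [140.1 235. ] 1.63
  corners [[596.0, 118.0], [603.0, -117.0], [743.0, -113.0], [736.0, 122.0]]
scene doortop 390 [578.3   6.1] [218.4  17.2] 88.91
  corners [[568.0, -103.0], [585.0, -103.0], [589.0, 115.0], [572.0, 115.0]]
scene panfloor 437 [442.5  34.9] [140.1  28.9] 87.31
  corners [[425.0, -34.0], [454.0, -36.0], [460.0, 104.0], [431.0, 106.0]]
scene panrim 248 [436.6  51.7] [169.1  72.3] 64.59
  corners [[368.0, -9.0], [433.0, -40.0], [506.0, 113.0], [440.0, 144.0]]
scene shelf 4147 [494.2 301.5] [253.6 190.3] 1.12
  corners [[366.0, 394.0], [369.0, 204.0], [623.0, 209.0], [619.0, 399.0]]
scene pod 1113 [ 494.1 -305.8] [ 89.3 129.7] 85.73
  corners [[426.0, -346.0], [555.0, -355.0], [562.0, -266.0], [433.0, -256.0]]
knob 154.59477124183007 210.15686274509804 [ 0.48545206 -0.30425489  0.14622861] 153
handle top 48 [ 0.53500971 -0.03059923  0.1207328 ] [290.875      229.04166667]
side trayfloor 1571 [683.1 -16.6] [1
[... 321 characters left out ...]
86.0, 118.0], [571.0, 119.0]]
side panfloor 2553 [525.9 -22.6] [117.  182.1] 1.79
  corners [[465.0, 67.0], [470.0, -115.0], [587.0, -112.0], [582.0, 70.0]]
side panrim 896 [532.6   5.7] [220.1 252.8] 1.71
  corners [[419.0, 129.0], [426.0, -124.0], [646.0, -117.0], [639.0, 135.0]]
side shelf 10072 [496.5 304.6] [269.2 190.7] 1.06
  corners [[360.0, 397.0], [364.0, 207.0], [633.0, 212.0], [629.0, 402.0]]
side pod 675 [ 486.5 -302.6] [ 92.  137.8] 82.43
  corners [[412.0, -339.0], [549.0, -357.0], [561.0, -266.0], [424.0, -248.0]]
knob 450.39166666666665 206.85833333333332 [ 0.47345266 -0.29919269  0.14378794] 120
handle top 39 [ 0.52728354 -0.03226727  0.12072484] [354.28205128 244.17948718]
```

Run:
```python
from h import *
S=grab('scene');D=grab('side')
for a in(S,D):
    im,d,c,P=a
    z=P[...,2]
    m=(P[...,0]>.5)&(P[...,0]<.556)&(abs(P[...,1]+.03)<.03)&(z>.1)&(z<.135)
    v,u=np.where(m)
    for zz in(.105,.11,.115,.12,.124):
        mm=m&(abs(z-zz)<.0025);v,u=np.where(mm); print(zz,mm.sum(),u.mean().round(1),v.mean().round(1),P[mm].mean(0).round(4))
print(midray(S[2],(290.9,229),D[2],(354.3,244.2)))
# horizontal direction via z-plane at 0.125 top centres
im=D[0]; cv2.imwrite('pics/z1.png',cv2.resize(im[220:300,270:380],None,fx=7,fy=7,interpolation=cv2.INTER_CUBIC))
im=S[0]; cv2.imwrite('pics/z2.png',cv2.resize(im[215:265,240:385],None,fx=5.5,fy=5.5,interpolation=cv2.INTER_CUBIC))
P=D[3]; print(P[262:300:6,278:300:3][...,:].round(3).tolist()[0])
```

```text
0.105 11 284.7 234.2 [ 0.5325 -0.0433  0.1055]
0.11 9 284.7 232.2 [ 0.5317 -0.0432  0.1101]
0.115 13 284.6 230.7 [ 0.5326 -0.0431  0.115 ]
0.12 11 284.2 228.5 [ 0.5315 -0.0437  0.1198]
0.124 23 284.6 226.1 [ 0.5292 -0.0427  0.1242]
0.105 14 357.8 250.0 [ 0.5241 -0.0403  0.1051]
0.11 12 357.3 247.8 [ 0.525  -0.0394  0.1102]
0.115 9 358.1 246.0 [ 0.5231 -0.0393  0.1154]
0.12 11 357.9 244.0 [ 0.5238 -0.039   0.12  ]
0.124 18 357.8 241.6 [ 0.5258 -0.0406  0.1243]
(array([ 0.52984497, -0.03186753,  0.11829854]), np.float64(0.004480066578693039))
[[0.615, 0.101, 0.092], [0.643, 0.071, 0.066], [0.581, 0.113, 0.112], [0.578, 0.107, 0.111], [0.574, 0.103, 0.111], [0.574, 0.095, 0.108], [0.573, 0.088, 0.105], [0.574, 0.08, 0.101]]
```

View pics/z1.png

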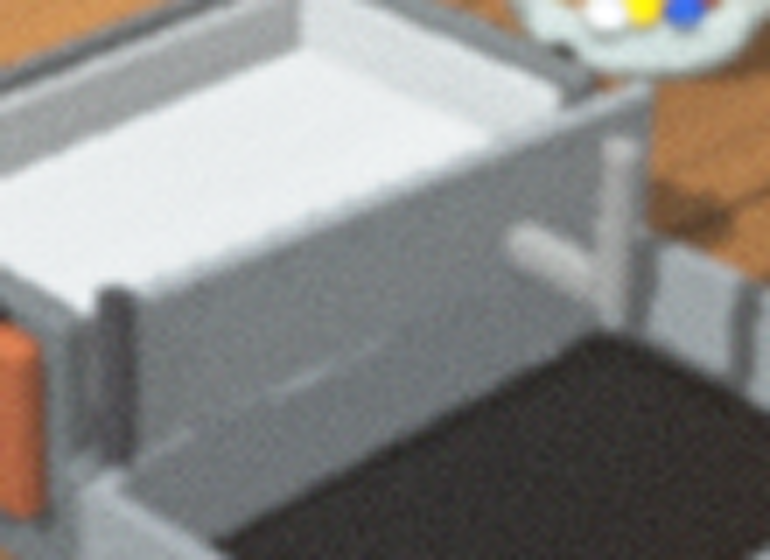

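View pics/z2.png

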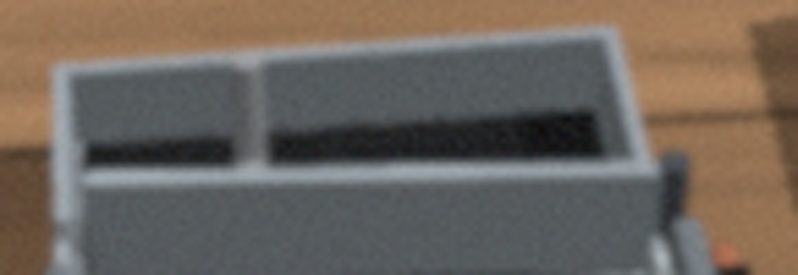

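```bash
cat >> h.py <<'E'
def plan(p,yaw=None,st=None):
    """turn about tool y first (rad, vertical kept), then shift in cm in tool axes; yaw=world yaw of tool z"""
    st=st or get_state(); Rm=R.from_quat(st['ee_rot']).as_matrix()
    cur=np.arctan2(Rm[1,2],Rm[0,2]); 
    if yaw is None: yaw=cur
    t=-(yaw-cur); t=(t+np.pi)%(2*np.pi)-np.pi
    c,s=np.cos(yaw),np.sin(yaw)
    Z=np.array([c,s,0]);Y=np.array([0,0,-1.]);X=np.cross(Y,Z)
    d=np.array(p)-st['eef_pos']
    print('clock',round(st['clock'],2),'yaw',cur.round(4),'turn wy',round(t,4),'shift cm',(np.array([d@X,d@Y,d@Z])*100).round(2),'pos',np.round(st['eef_pos'],4),'open',round(st['opening'],4),'F',np.round(st['ft_force'],1),'tilt',Rm[2,1].round(4),Rm[:,1].round(3),'q7',st['qpos'][6].round(2))
E
python3 - <<'E'
from h import *
plan((.5285,-.0415,.19),np.pi/2+.03)
E
```

```text
clock 0.45 yaw 1.314 turn wy -0.2868 shift cm [ 34.32   0.34 -68.08] pos [0.1651 0.6287 0.1934] open 0.0856 F [0.  0.2 0.7] tilt -1.0 [-0. -0. -1.] q7 -0.05
```

Emit:
{"method": "servo_tool", "body": {
  "motion": [0,-0.0717,0,0,0,0,0,0,-0.0717,0,0,0,0,0,0,-0.0717,0,0,0,0,0,0,-0.0717,0,0,0,0,0,0,0,0,1.144,0,-2.269,0,0,0,0,1.144,0,-2.269,0,0,0,0,1.144,0,-2.269,0,0,0,0,1.144,0,-2.269,0,0,0,0,1.144,0,-2.269,0,0,0,0,1.144,0,-2.269,0,0,0,0,1.144,0,-2.269,0,0,0,0,1.144,0,-2.269,0,0,0,0,1.144,0,-2.269,0,0,0,0,1.144,0,-2.269,0,0,0,0,1.144,0,-2.269,0,0,0,0,1.144,0,-2.269,0,0,0,0,1.144,0,-2.269,0,0,0,0,1.144,0,-2.269,0,0,0,0,1.144,0,-2.269,0]
}}

```text
clock: 2.03
eef_pos: [0.3474, 0.2926, 0.1937]
ee_rot: [-0.707, -0.011, 0.01, 0.707]
ft_force: [0.6, 0.6, -0.5]
opening: 0.0853
```

Emit:
{"method": "servo_tool", "body": {
  "motion": [0,0,0,1.144,0,-2.269,0,0,0,0,1.144,0,-2.269,0,0,0,0,1.144,0,-2.269,0,0,0,0,1.144,0,-2.269,0,0,0,0,1.144,0,-2.269,0,0,0,0,1.144,0,-2.269,0,0,0,0,1.144,0,-2.269,0,0,0,0,1.144,0,-2.269,0,0,0,0,1.144,0,-2.269,0,0,0,0,1.144,0,-2.269,0,0,0,0,1.144,0,-2.269,0,0,0,0,1.144,0,-2.269,0,0,0,0,1.144,0,-2.269,0,0,0,0,1.144,0,-2.269,0,0,0,0,1.144,0,-2.269,0,0,0,0,0,0,0,0,0,0,0,0,0,0,0,0,0,0,0,0,0,0]
}}

```text
clock: 3.53
eef_pos: [0.5283, -0.0406, 0.1932]
ee_rot: [-0.707, -0.011, 0.011, 0.707]
ft_force: [-0.4, 0.6, 0.3]
opening: 0.0856
```

Run:
```python
from h import *
plan((.5285,-.0415,.09),np.pi/2+.03)
im,d,c,P=grab('wrist','w1')
z=P[...,2]; m=(z>.1)&(z<.13)&(abs(P[...,0]-.53)<.04)&(abs(P[...,1]+.04)<.05)
print(m.sum(),P[m].mean(0))
m2=m&(z>.119); v,u=np.where(m2); print(m2.sum(),u.mean(),v.mean(),onplane(c,(u.mean(),v.mean()),.125))
```

```text
clock 3.53 yaw 1.6013 turn wy 0.0005 shift cm [ 0.02 10.32 -0.1 ] pos [ 0.5283 -0.0406  0.1932] open 0.0856 F [-0.4  0.6  0.3] tilt -1.0 [-0.001  0.001 -1.   ] q7 1.72
1436 [ 0.55683926 -0.04573881  0.11016137]
261 319.2567049808429 226.60153256704982 [[ 0.52522581 -0.04302214  0.125     ]]
```

View pics/w1.png

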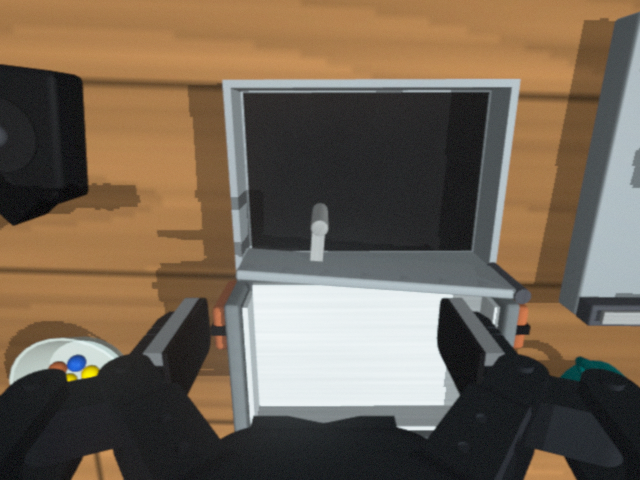

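Emit:
{"method": "servo_tool", "body": {
  "motion": [0,0,0,-0.1,1.75,-0.2,0,0,0,0,0,1.75,0,0,0,0,0,0,1.75,0,0,0,0,0,0,1.75,0,0,0,0,0,0,1.75,0,0,0,0,0,0,1.75,0,0,0,0,0,0,0,0,255,0,0,0,0,0,0,255,0,0,0,0,0,0,255,0,0,0,0,0,0,255,0,0,0,0,0,0,255,0,0,0,0,0,0,255,0,0,0,0,0,0,255,0,0,0,0,0,0,255,0,0,0,0,0,0,255,0,0,0,0,0,0,255]
}}

```text
clock: 4.92
eef_pos: [0.5277, -0.0434, 0.0884]
ee_rot: [-0.707, -0.011, 0.011, 0.707]
ft_force: [-0.1, -0.2, -0.5]
opening: -0.0001
```

Run:
```python
from h import *
plan((.5275,-.0425,.09),np.pi/2+.03)
print(get_state()['ft_torque'])
```

```text
clock 4.92 yaw 1.6008 turn wy 0.0 shift cm [-0.01 -0.16  0.09] pos [ 0.5277 -0.0434  0.0884] open -0.0001 F [-0.1 -0.2 -0.5] tilt -1.0 [ 0.  0. -1.] q7 1.8
[-0.02064765  0.02028128 -0.07403786]
```

Run:
```python
from h import *
grab('wrist','w2'); im=grab('side')[0]; im2=grab('scene')[0]
cv2.imwrite('pics/z3.png',np.hstack([cv2.resize(im[200:300,270:400],(400,308),interpolation=cv2.INTER_CUBIC),cv2.resize(im2[190:290,240:370],(400,308),interpolation=cv2.INTER_CUBIC)]))
```

```text
(no output)
```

View pics/z3.png

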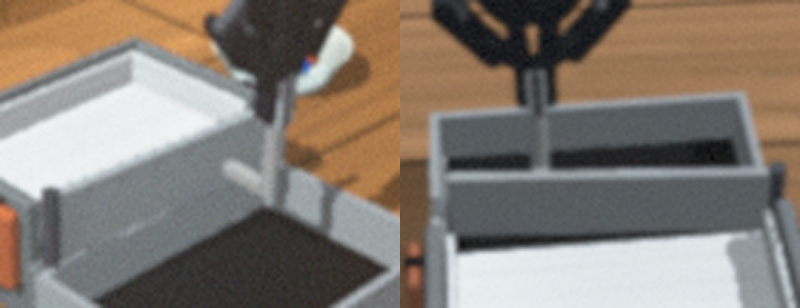

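View pics/w2.png

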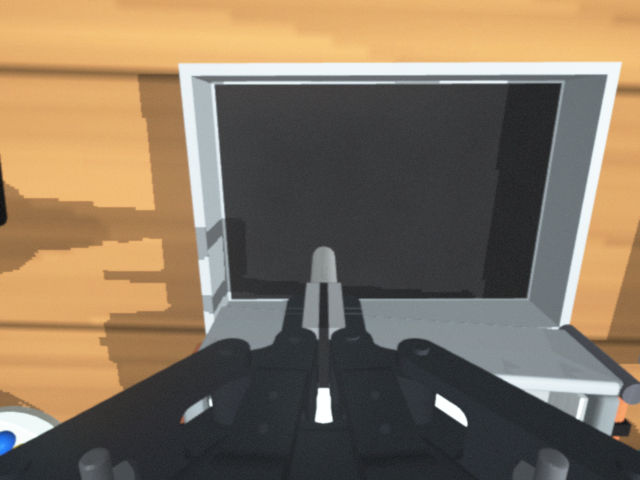

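Run:
```python
from h import *
for n in('wrist','side','scene'):
    im,d,c,P=grab(n); z=P[...,2]
    for zz in (.08,.085,.09,.1,.11,.12):
        m=(P[...,0]>.48)&(P[...,0]<.56)&(abs(P[...,1]+.04)<.014)&(abs(z-zz)<.002)
        if m.any(): print(n,zz,m.sum(),P[m].mean(0).round(4), P[m].min(0).round(4),P[m].max(0).round(4))
    print(proj(c,get_state()['eef_pos']))
```

```text
wrist 0.08 56 [ 0.5217 -0.0433  0.0798] [ 0.5201 -0.049   0.078 ] [ 0.5267 -0.0371  0.0819]
wrist 0.085 65 [ 0.5217 -0.0429  0.0849] [ 0.5201 -0.049   0.083 ] [ 0.5258 -0.0372  0.0869]
wrist 0.09 57 [ 0.5218 -0.0434  0.09  ] [ 0.5203 -0.0488  0.0881] [ 0.5255 -0.0373  0.0918]
wrist 0.1 80 [ 0.5218 -0.0434  0.1   ] [ 0.52  -0.049  0.098] [ 0.5267 -0.0371  0.1019]
wrist 0.11 83 [ 0.5215 -0.0432  0.1099] [ 0.52   -0.0487  0.108 ] [ 0.5254 -0.0375  0.1118]
wrist 0.12 18 [ 0.5207 -0.0435  0.1187] [ 0.5202 -0.046   0.118 ] [ 0.5211 -0.0405  0.1198]
[[322.72826854 269.70013325]]
side 0.08 30 [ 0.5396 -0.0418  0.0792] [ 0.5211 -0.0492  0.078 ] [ 0.5595 -0.0374  0.082 ]
side 0.085 9 [ 0.5238 -0.0397  0.0845] [ 0.5211 -0.0433  0.0832] [ 0.5279 -0.0367  0.0862]
side 0.09 10 [ 0.524  -0.0392  0.0897] [ 0.5198 -0.0443  0.0885] [ 0.5294 -0.0357  0.0915]
side 0.1 10 [ 0.5247 -0.0396  0.0997] [ 0.5211 -0.0469  0.098 ] [ 0.5295 -0.0366  0.1012]
side 0.11 7 [ 0.5254 -0.0393  0.11  ] [ 0.5212 -0.0436  0.1087] [ 0.5289 -0.0354  0.1117]
side 0.12 10 [ 0.5243 -0.039   0.1196] [ 0.5211 -0.0425  0.1182] [ 0.528  -0.0369  0.1217]
[[357.0398368  255.72218422]]
scene 0.08 12 [ 0.5332 -0.0434  0.0792] [ 0.5289 -0.0481  0.0784] [ 0.5373 -0.0374  0.0803]
scene 0.085 11 [ 0.532  -0.0425  0.0848] [ 0.5282 -0.0478  0.0832] [ 0.5351 -0.0372  0.0869]
scene 0.09 11 [ 0.5316 -0.0437  0.09  ] [ 0.527  -0.0476  0.0881] [ 0.5341 -0.0392  0.0916]
scene 0.1 7 [ 0.5332 -0.0424  0.1003] [ 0.5309 -0.047   0.0987] [ 0.5349 -0.0387  0.1016]
scene 0.11 11 [ 0.5327 -0.0438  0.1106] [ 0.5292 -0.0486  0.1096] [ 0.5367 -0.0384  0.1117]
scene 0.12 6 [ 0.5327 -0.0418  0.1204] [ 0.5295 -0.0462  0.1192] [ 0.5344 -0.038   0.1214]
[[284.97286086 238.87564679]]
```

Run:
```python
from h import *
im,d,c,P=grab('wrist')
for v in range(244,330,5): print(v,[P[v,u].round(3).tolist() for u in (310,323,338)], im[v,323])
```

```text
244 [[0.541, -0.052, 0.008], [0.541, -0.043, 0.007], [0.541, -0.032, 0.007]] [62 60 62]
249 [[0.545, -0.052, 0.008], [0.52, -0.043, 0.078], [0.544, -0.032, 0.008]] [144 143 137]
254 [[0.549, -0.052, 0.008], [0.52, -0.043, 0.085], [0.548, -0.032, 0.008]] [149 146 142]
259 [[0.553, -0.052, 0.006], [0.52, -0.043, 0.093], [0.552, -0.032, 0.007]] [145 146 140]
264 [[0.557, -0.052, 0.007], [0.521, -0.043, 0.098], [0.556, -0.032, 0.007]] [148 146 143]
269 [[0.561, -0.052, 0.007], [0.521, -0.043, 0.105], [0.56, -0.031, 0.007]] [149 148 145]
274 [[0.565, -0.052, 0.007], [0.52, -0.043, 0.111], [0.563, -0.031, 0.008]] [144 142 137]
279 [[0.569, -0.052, 0.007], [0.521, -0.043, 0.116], [0.568, -0.031, 0.007]] [141 142 135]
284 [[0.516, -0.049, 0.133], [0.516, -0.044, 0.132], [0.515, -0.038, 0.133]] [49 48 48]
289 [[0.515, -0.048, 0.137], [0.515, -0.044, 0.137], [0.515, -0.038, 0.137]] [42 42 43]
294 [[0.516, -0.048, 0.141], [0.515, -0.044, 0.141], [0.516, -0.038, 0.14]] [44 44 42]
299 [[0.516, -0.048, 0.145], [0.516, -0.044, 0.145], [0.516, -0.038, 0.145]] [47 45 43]
304 [[0.516, -0.048, 0.148], [0.516, -0.044, 0.148], [0.516, -0.038, 0.148]] [46 46 44]
309 [[0.515, -0.048, 0.153], [0.515, -0.044, 0.154], [0.515, -0.039, 0.153]] [49 47 49]
314 [[0.516, -0.048, 0.156], [0.516, -0.044, 0.155], [0.515, -0.039, 0.157]] [49 48 48]
319 [[0.516, -0.048, 0.159], [0.516, -0.044, 0.159], [0.515, -0.039, 0.16]] [47 44 44]
324 [[0.516, -0.048, 0.162], [0.516, -0.044, 0.162], [0.515, -0.039, 0.163]] [43 44 40]
329 [[0.516, -0.048, 0.165], [0.516, -0.044, 0.164], [0.514, -0.039, 0.167]] [62 59 59]
```

Run:
```python
from h import *
print(get_state()['eef_pos'],get_state()['opening'])
for n in('scene','side'):
    im,d,c,P=grab(n); 
    m=(abs(P[...,0]-.527)<.03)&(abs(P[...,1]+.043)<.03)&(P[...,2]>.1)&(P[...,2]<.2)
    for z in np.arange(.1,.2,.006):
        k=m&(abs(P[...,2]-z)<.003)
        if k.any(): print(n,z.round(3),k.sum(),P[k].min(0).round(3),P[k].max(0).round(3),im[k].mean(0).round())
```

```text
[ 0.5276474  -0.04338024  0.08836575] 0.00027409311091361395
scene 0.1 9 [ 0.529 -0.047  0.1  ] [ 0.535 -0.039  0.103] [104. 101.  99.]
scene 0.106 11 [ 0.528 -0.049  0.103] [ 0.535 -0.039  0.109] [100.  99.  96.]
scene 0.112 14 [ 0.529 -0.048  0.109] [ 0.534 -0.038  0.115] [99. 98. 95.]
scene 0.118 14 [ 0.528 -0.048  0.115] [ 0.534 -0.038  0.121] [102. 101.  98.]
scene 0.124 5 [ 0.532 -0.046  0.122] [ 0.535 -0.04   0.126] [95. 93. 91.]
scene 0.13 10 [ 0.533 -0.048  0.127] [ 0.541 -0.034  0.132] [89. 87. 83.]
scene 0.136 27 [ 0.533 -0.055  0.133] [ 0.541 -0.029  0.139] [83. 82. 82.]
scene 0.142 31 [ 0.531 -0.055  0.139] [ 0.541 -0.031  0.145] [65. 64. 65.]
scene 0.148 30 [ 0.533 -0.055  0.145] [ 0.541 -0.031  0.151] [68. 67. 67.]
scene 0.154 33 [ 0.532 -0.056  0.151] [ 0.541 -0.031  0.157] [65. 66. 68.]
scene 0.16 32 [ 0.522 -0.056  0.157] [ 0.54  -0.031  0.163] [63. 64. 67.]
scene 0.166 35 [ 0.517 -0.061  0.163] [ 0.541 -0.028  0.169] [56. 57. 59.]
scene 0.172 66 [ 0.515 -0.073  0.169] [ 0.544 -0.015  0.175] [40. 44. 50.]
scene 0.178 80 [ 0.521 -0.073  0.175] [ 0.543 -0.015  0.181] 
[... 811 characters left out ...]
[ 0.534 -0.028  0.145] [89. 88. 88.]
side 0.148 38 [ 0.515 -0.051  0.145] [ 0.536 -0.028  0.151] [91. 90. 90.]
side 0.154 36 [ 0.515 -0.058  0.151] [ 0.533 -0.027  0.157] [81. 80. 81.]
side 0.16 35 [ 0.514 -0.055  0.157] [ 0.532 -0.027  0.163] [80. 81. 81.]
side 0.166 20 [ 0.514 -0.055  0.163] [ 0.522 -0.028  0.169] [77. 74. 75.]
side 0.172 41 [ 0.513 -0.071  0.169] [ 0.537 -0.014  0.175] [61. 60. 67.]
side 0.178 59 [ 0.512 -0.068  0.175] [ 0.538 -0.013  0.181] [48. 51. 56.]
side 0.184 55 [ 0.512 -0.071  0.181] [ 0.536 -0.015  0.187] [45. 48. 53.]
side 0.19 34 [ 0.51  -0.072  0.187] [ 0.534 -0.015  0.193] [46. 49. 54.]
side 0.196 58 [ 0.509 -0.06   0.193] [ 0.536 -0.025  0.199] [48. 50. 55.]
```

Emit:
{"method": "servo_tool", "body": {
  "motion": [0,0,0,0,0,0,0,0,0,0,0,0,0,0,0,0,0,0,0,0,0,0,0,0,0,0,0,0,0,0,0,0,0,0,0,0,0,0,0,0,0,0,0,0,0,0,1.05,0,0,0,0,0,0,1.05,0,0,0,0,0,0,1.05,0,0,0,0,0,0,1.05,0,0,0,0,0,0,0,0,0,0,0,0,0,0,0,255,0,0,0,0,0,0,255,0,0,0,0,0,0,255,0,0,0,0,0,0,255,0,0,0,0,0,0,255,0,0,0,0,0,0,255,0,0,0,0,0,0,255,0,0,0,0,0,0,255]
}}

```text
clock: 6.95
eef_pos: [0.5281, -0.0434, 0.0469]
ee_rot: [-0.707, -0.011, 0.01, 0.707]
ft_force: [-0.5, 0.3, 3.2]
opening: 0.0105
```

Run:
```python
from h import *
plan((.5275,-.0425,.046),np.pi/2+.03)
print(get_state()['ft_torque'])
grab('wrist','w3')
```

```text
clock 6.95 yaw 1.6009 turn wy 0.0001 shift cm [-0.05  0.09  0.09] pos [ 0.5281 -0.0434  0.0469] open 0.0105 F [-0.5  0.3  3.2] tilt -1.0 [ 0.001  0.    -1.   ] q7 1.84
[-0.03290548  0.13218719  0.07291493]
```

View pics/w3.png

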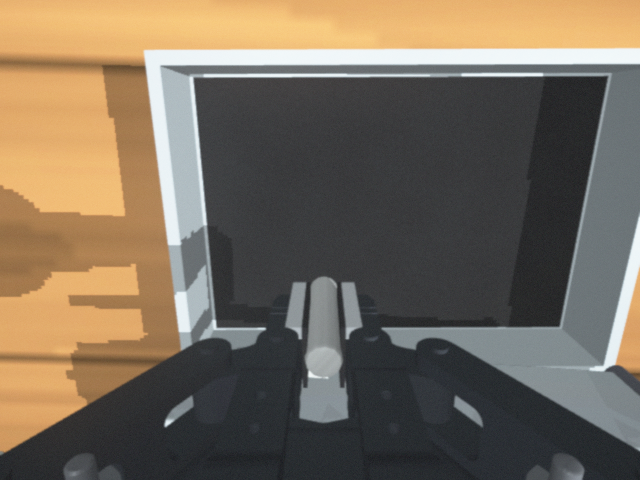

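Emit:
{"method": "servo_tool", "body": {
  "motion": [0,0.08,0,-1.22,0,0.41,255,0,0.08,0,-1.22,0,0.41,255,0,0.08,0,-1.22,0,0.41,255,0,0.08,0,-1.22,0,0.41,255,0,0.08,0,-1.22,0,0.41,255,0,0,0,0,0,0,255,0,0,0,0,0,0,255]
}}

```text
clock: 7.58
eef_pos: [0.4729, -0.0111, 0.0469]
ee_rot: [-0.694, 0.127, -0.131, 0.697]
ft_force: [5.7, 7.4, -4.5]
opening: 0.0103
```

```bash
cat > door.py <<'E'
from h import *
im,d,c,P=grab('scene'); z=P[...,2]
m=(abs(z-.108)<.004)&(P[...,0]>.33)&(P[...,0]<.6)&(P[...,1]>-.13)&(P[...,1]<.22)
k,l,s,ce=cv2.connectedComponentsWithStats(m.astype(np.uint8)); i=1+s[1:,4].argmax()
Q=P[l==i][:,:2]; o=Q.mean(0); w=np.linalg.svd(Q-o,full_matrices=False)[2][0]
if w[1]>0 and True: w=-w
a=np.arctan2(-w[0],-w[1])
print('door angle',(a+.03),'n',len(Q),'mean',o,'dir',w)
E
python3 - <<'E'
from h import *
plan((.5275,-.0425,.046))
h=np.array([.570,.115])
r=np.array([-45,-155])/1000
for th in(.4,):
    c,s=np.cos(-th+.03),np.sin(-th+.03); print(h+np.array([[c,-s],[s,c]])@r)
E
python3 door.py
```

```text
clock 7.58 yaw 1.2041 turn wy 0.0 shift cm [ 6.22  0.09 -0.97] pos [ 0.4729 -0.0111  0.0469] open 0.0103 F [ 5.7  7.4 -4.5] tilt -1.0 [ 0.006  0.004 -1.   ] q7 1.39
[ 0.47199488 -0.01323804]
door angle 0.4756014249112792 n 438 mean [0.53942435 0.01989529] dir [-0.43100065 -0.90235161]
```

Emit:
{"method": "servo_tool", "body": {
  "motion": [0,0.08,0,-1.22,0,0.41,255,0,0.08,0,-1.22,0,0.41,255,0,0.08,0,-1.22,0,0.41,255,0,0.08,0,-1.22,0,0.41,255,0,0.08,0,-1.22,0,0.41,255,0,0.08,0,-1.22,0,0.41,255,0,0.08,0,-1.22,0,0.41,255,0,0.08,0,-1.22,0,0.41,255,0,0,0,0,0,0,255]
}}

```text
clock: 8.38
eef_pos: [0.4235, 0.0741, 0.0472]
ee_rot: [-0.615, 0.334, -0.347, 0.624]
ft_force: [26.4, 6.4, -36.4]
opening: 0.0101
```

```bash
python3 - <<'E'
from h import *
plan((.5275,-.0425,.046))
h=np.array([.570,.115])
r=np.array([-45,-155])/1000
for th in(1.04,1.76):
    c,s=np.cos(-th+.03),np.sin(-th+.03); print(h+np.array([[c,-s],[s,c]])@r)
E
python3 door.py
```

```text
clock 8.38 yaw 0.5648 turn wy 0.0 shift cm [15.41  0.12  2.55] pos [0.4235 0.0741 0.0472] open 0.0101 F [ 26.4   6.4 -36.4] tilt -0.9997 [ 0.023  0.002 -1.   ] q7 0.54
[0.41480733 0.07066902]
[0.42409409 0.18400338]
door angle 1.0994398070658822 n 340 mean [0.49863472 0.06307859] dir [-0.8769314  -0.48061556]
```

Run:
```python
from h import *
s=get_state();print(s['qpos'].round(3),s['ft_torque'].round(2),s['ft_force'])
im=grab('side','sd4')[0]; grab('wrist','w4');grab('scene','sc4')
```

```text
[-0.946  0.238  0.757  2.225 -0.239  0.734  0.539] [ 1.09 -4.46  0.13] [ 26.94843886   6.81703813 -35.87992246]
```

View pics/sd4.png

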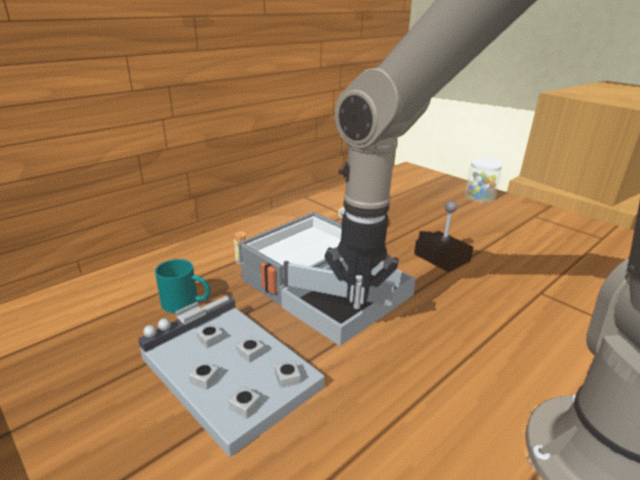

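View pics/w4.png

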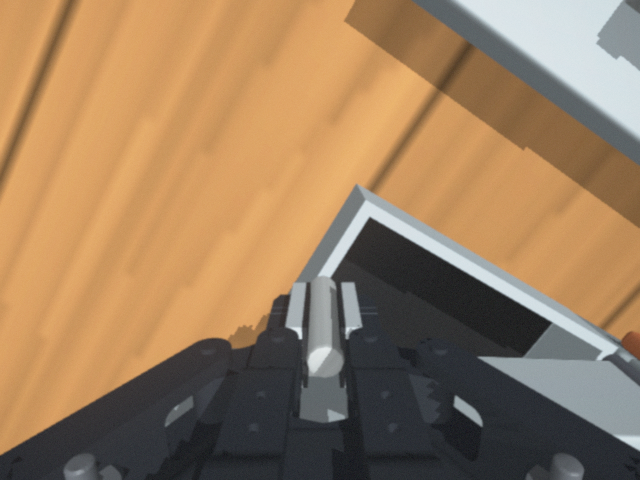

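Emit:
{"method": "servo_tool", "body": {
  "motion": [0,0,0,0,0,0.5,255,0,0,0,0,0,0.5,255,0,0,0,0,0,0,255]
}}

```text
clock: 8.83
eef_pos: [0.4222, 0.0745, 0.0468]
ee_rot: [0.619, -0.342, 0.341, -0.619]
ft_force: [-1.1, 1.5, 5.9]
opening: 0.0101
```

Emit:
{"method": "servo_tool", "body": {
  "motion": [0,0.08,0,-1.19,0,0.5,255,0,0.08,0,-1.19,0,0.49,255,0,0.08,0,-1.19,0,0.49,255,0,0,0,0,0,0,255]
}}

```text
clock: 9.17
eef_pos: [0.4186, 0.1151, 0.0468]
ee_rot: [-0.573, 0.414, -0.413, 0.574]
ft_force: [-1.9, -0.0, 6.6]
opening: 0.0103
```

```bash
python3 - <<'E'
from h import *
plan((.5275,-.0425,.046)); print(get_state()['qpos'].round(2))
E
python3 door.py
```

```text
clock 9.17 yaw 0.322 turn wy 0.0 shift cm [18.39  0.08  5.35] pos [0.4186 0.1151 0.0468] open 0.0103 F [-1.9 -0.   6.6] tilt -1.0 [ 0.     0.002 -1.   ] q7 0.24
[-1.05  0.27  0.79  2.2  -0.28  0.77  0.24]
door angle 1.353603779282588 n 302 mean [0.48955836 0.08551291] dir [-0.96960318 -0.24468281]
```

Emit:
{"method": "servo_tool", "body": {
  "motion": [0,0.08,0,-1.19,0,0.49,255,0,0.08,0,-1.19,0,0.49,255,0,0.08,0,-1.19,0,0.49,255,0,0.08,0,-1.19,0,0.49,255,0,0.08,0,-1.19,0,0.49,255,0,0,0,0,0,0,255]
}}

```text
clock: 9.72
eef_pos: [0.4336, 0.1777, 0.0468]
ee_rot: [-0.48, 0.519, -0.519, 0.481]
ft_force: [-3.6, 1.8, 8.9]
opening: 0.0105
```

```bash
python3 - <<'E'
from h import *
plan((.5275,-.0425,.046)); print(get_state()['qpos'].round(2))
E
python3 door.py
```

```text
clock 9.72 yaw -0.0771 turn wy 0.0 shift cm [21.23  0.08 11.05] pos [0.4336 0.1777 0.0468] open 0.0105 F [-3.6  1.8  8.9] tilt -1.0 [ 0.001  0.002 -1.   ] q7 -0.18
[-1.19  0.36  0.84  2.13 -0.38  0.8  -0.18]
door angle -1.3871630071691199 n 247 mean [0.49521594 0.12254318] dir [ 0.9882216  -0.15302966]
```

Emit:
{"method": "servo_tool", "body": {
  "motion": [0,0,0,0,0,0,0,0,0,0,0,0,0,0,0,0,0,0,0,0,0,0,0,0,0,0,0,0,0,0,0,0,0,0,0,0,0,0,-2,0,0,0,0,0,0,-2,0,0,0,0,0,0,-2,0,0,0,0,0,0,-2.5,0,0,0,0,0,0,-2.5,0,0,0,0,0,0,-2.5,0,0,0,0,0,0,-2.5,0,0,0,0,0,0,-2.5,0,0,0,0,0,0,0,0,0]
}}

```text
$.motion: bad value
```

```bash
python3 - <<'E'
from h import *
plan((.49,.29,.28))
E
python3 door.py
```

```text
clock 9.77 yaw -0.0755 turn wy 0.0 shift cm [-11.77 -23.32   4.83] pos [0.433  0.1763 0.0468] open 0.0107 F [-3.6  1.8  8.5] tilt -1.0 [-0.001  0.001 -1.   ] q7 -0.18
door angle -1.392579345486961 n 266 mean [0.48935572 0.12308698] dir [ 0.98903596 -0.1476749 ]
```

Emit:
{"method": "servo_tool", "body": {
  "motion": [0,0,0,0,0,0,0,0,0,0,0,0,0,0,0,0,0,0,0,0,0,0,0,0,0,0,0,0,0,0,0,0,-2,0,0,0,0,0,0,-2,0,0,0,0,0,0,-2,0,0,0,0,0,0,-2,0,0,0,0,0,0,-2,0,0,0,0,0,-2,-2,0.8,0,0,0,0,-2,-2,0.8,0,0,0,0,-2,-2,0.8,0,0,0,0,-2,-2,0.8,0,0,0,0,-2,-2,0.8,0,0,0,0,-2,-2,0.8,0,0,0,0,0,0,0,0,0,0,0,0,0,0,0]
}}

```text
clock: 11.23
eef_pos: [0.4909, 0.2909, 0.2667]
ee_rot: [0.48, -0.519, 0.519, -0.48]
ft_force: [-0.4, -0.4, -0.3]
opening: 0.0853
```

```bash
cat > stands.py <<'E'
from h import *
import sys
tag=sys.argv[1] if len(sys.argv)>1 else 'ws'
im,d,c,P=grab('wrist',tag); z=P[...,2]; g=im.max(2)
m=((g<75)&(z>.042)&(z<.060)).astype(np.uint8)
k,l,s,ce=cv2.connectedComponentsWithStats(m)
for i in range(1,k):
    if s[i,4]<150: continue
    ctr=onplane(c,ce[i],.05)[0]
    if not(.33<ctr[0]<.66 and .19<ctr[1]<.45): continue
    t=(abs(z-.051)<.006)&(np.hypot(P[...,0]-ctr[0],P[...,1]-ctr[1])<.03)
    v,u=np.where(t); Q=(onplane(c,np.c_[u,v],.05)[:,:2]*1000).astype(np.float32)
    r=cv2.minAreaRect(Q); print('stand',ctr.round(4),'rect',np.round(r[0],1),np.round(r[1],1),'ang',round(r[2],1),'disc n',s[i,4])
E
python3 stands.py ws1; python3 door.py
```

```text
stand [0.6169 0.3557 0.05  ] rect [620.8 355.7] [22.7 59.7] ang 1.5 disc n 525
stand [0.4882 0.3561 0.05  ] rect [488.5 356.1] [33.7 33.8] ang 22.6 disc n 393
stand [0.3996 0.34   0.05  ] rect [400.9 340.1] [34.8 33.8] ang 15.5 disc n 374
stand [0.5655 0.2985 0.05  ] rect [564.7 299.1] [34.2 33.8] ang 89.2 disc n 348
stand [0.4878 0.2658 0.05  ] rect [488.1 266.7] [33.9 34.6] ang 2.4 disc n 316
stand [0.4008 0.2555 0.05  ] rect [401.9 256.6] [35.1 34.1] ang 65.6 disc n 307
door angle -1.4044866396555256 n 243 mean [0.49100783 0.12222151] dir [ 0.99072421 -0.13588797]
```

View pics/ws1.png

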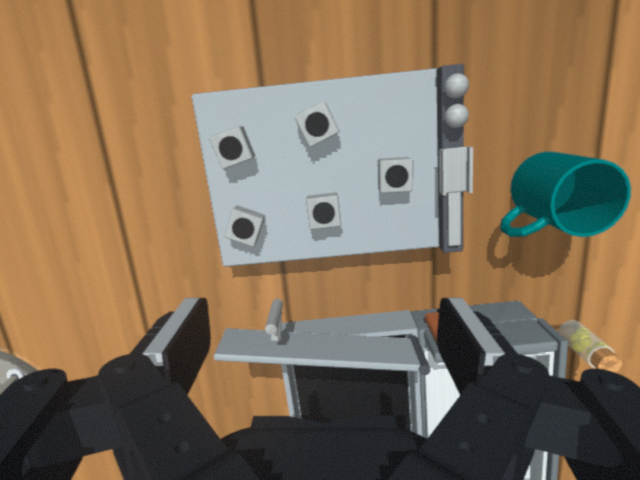

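Run:
```python
from h import *
plan((.488,.2662,.02),.042)
```

```text
clock 11.33 yaw -0.0804 turn wy -0.1224 shift cm [ 2.24 24.55 -0.27] pos [0.4897 0.2887 0.2655] open 0.0857 F [-0.6  0.2 -0. ] tilt -1.0 [-0.002 -0.001 -1.   ] q7 -0.45
```

Emit:
{"method": "servo_tool", "body": {
  "motion": [0,-0.061,0,1.1,2,-0.14,105,0,-0.061,0,1.1,2,-0.13,105,0,0,0,0,2.5,0,105,0,0,0,0,2.5,0,105,0,0,0,0,2.5,0,105,0,0,0,0,2.5,0,105,0,0,0,0,2.5,0,105,0,0,0,0,2.5,0,105,0,0,0,0,2,0,105,0,0,0,0,2,0,105,0,0,0,0,1.5,0,105,0,0,0,0,0,0,105,0,0,0,0,0,0,105]
}}

```text
clock: 12.42
eef_pos: [0.4852, 0.2667, 0.0207]
ee_rot: [0.511, -0.49, 0.489, -0.509]
ft_force: [-0.4, 0.3, 1.1]
opening: 0.0503
```

```bash
cat > tips.py <<'E'
from h import *
import sys
s=get_state(); p=s['eef_pos']; plan(p)
for n in('scene','side'):
    im,d,c,P=grab(n)
    m=(np.hypot(P[...,0]-p[0],P[...,1]-p[1])<.06)&(P[...,2]>p[2]+.02)&(P[...,2]<p[2]+.12)&(im.max(2)<75)
    k,l,st,ce=cv2.connectedComponentsWithStats(m.astype(np.uint8))
    m=l==(1+st[1:,4].argmax())
    print(n,m.sum(),'lowest z',np.sort(P[m][:,2])[[0,5,15]].round(4),'rel',(np.sort(P[m][:,2])[[0,5,15]]-p[2]).round(4))
E
python3 tips.py; python3 stands.py ws2
```

```text
clock 12.42 yaw 0.0414 turn wy 0.0 shift cm [0. 0. 0.] pos [0.4852 0.2667 0.0207] open 0.0503 F [-0.4  0.3  1.1] tilt -1.0 [-0.002 -0.002 -1.   ] q7 -0.11
scene 408 lowest z [0.065  0.067  0.0702] rel [0.0443 0.0463 0.0495]
side 841 lowest z [0.067  0.0687 0.0705] rel [0.0463 0.048  0.0498]
stand [0.4885 0.3565 0.05  ] rect [488.5 356. ] [33.7 33.7] ang 22.5 disc n 3424
stand [0.3996 0.3402 0.05  ] rect [401.8 340.1] [35.9 33.8] ang 15.4 disc n 3244
stand [0.6095 0.2754 0.05  ] rect [612.9 272. ] [39.9 60.3] ang 36.8 disc n 2868
stand [0.5662 0.2987 0.05  ] rect [564.3 299.4] [34.3 35.7] ang 88.5 disc n 2451
stand [0.4882 0.2657 0.05  ] rect [488.1 267.5] [33.7 35.1] ang 2.4 disc n 2067
stand [0.4007 0.2554 0.05  ] rect [402.8 257.4] [37.2 34.3] ang 65.5 disc n 2030
```

View pics/ws2.png

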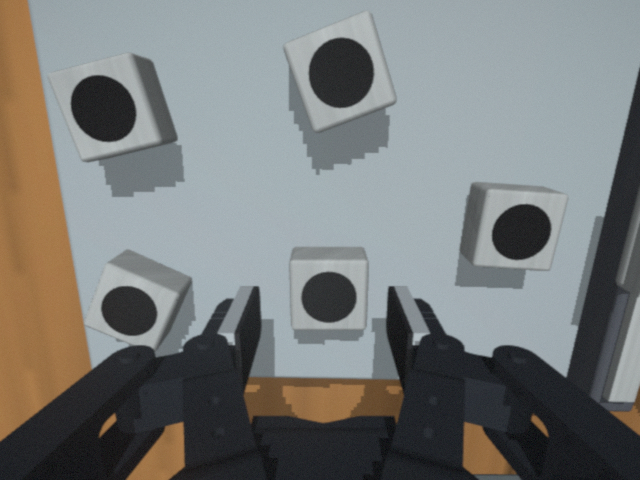

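Emit:
{"method": "servo_tool", "body": {
  "motion": [0,0,0,0,1,0.3,105,0,0,0,0,1,0,105,0,0,0,0,0.95,0,105,0,0,0,0,0,0,105,0,0,0,0,0,0,255,0,0,0,0,0,0,255,0,0,0,0,0,0,255,0,0,0,0,0,0,255,0,0,0,0,0,0,255,0,0,0,0,-1.5,0,255,0,0,0,0,-2,0,255,0,0,0,0,-2.5,0,255,0,0,0,0,-3,0,255,0,0,0,0,-3,0,255,0,0,0,0,-3,0,255,0,0,0,0,0,0,255]
}}

```text
clock: 13.9
eef_pos: [0.4936, 0.2701, 0.1477]
ee_rot: [-0.507, 0.489, -0.49, 0.514]
ft_force: [0.8, -0.2, -0.6]
opening: 0.0327
```

Run:
```python
from h import *
plan((.65,.08,.15),.03)
```

```text
clock 13.9 yaw 0.0425 turn wy 0.0125 shift cm [19.47 -0.23 15.06] pos [0.4936 0.2701 0.1477] open 0.0327 F [ 0.8 -0.2 -0.6] tilt -0.9999 [ 0.009  0.007 -1.   ] q7 -0.22
```

Emit:
{"method": "servo_tool", "body": {
  "motion": [0,0.0125,0,1.9,0,1.5,255,0,0,0,1.95,0,1.5,255,0,0,0,1.95,0,1.5,255,0,0,0,1.95,0,1.5,255,0,0,0,1.95,0,1.5,255,0,0,0,1.95,0,1.5,255,0,0,0,1.95,0,1.5,255,0,0,0,1.95,0,1.5,255,0,0,0,1.95,0,1.5,255,0,0,0,1.95,0,1.5,255,0,0,0,0,0,0,255,0,0,0,0,0,0,255,0,0,0,0,0,0,255]
}}

```text
clock: 14.98
eef_pos: [0.6448, 0.0797, 0.1411]
ee_rot: [0.508, -0.493, 0.492, -0.507]
ft_force: [0.4, -0.1, -1.4]
opening: 0.0327
```

Run:
```python
from h import *
plan((.65,.08,.15),.03)
for n in('wrist','side','scene'):
    im,d,c,P=grab(n,'wt1' if n=='wrist' else None); z=P[...,2]
    reg=(P[...,0]>.5)&(P[...,0]<.8)&(abs(P[...,1])<.17)
    for nm,z0,col in(('floor',.065,110),('housing',.097,0)):
        m=reg&(abs(z-z0)<.004)&(im.min(2)>col)
        v,u=np.where(m);Q=P[m][:,:2]
        if len(Q)<50: continue
        # extents in tray axes (yaw .03)
        ux=np.array([np.cos(.03),np.sin(.03)]);uy=np.array([-ux[1],ux[0]])
        print(n,nm,len(Q),'x',np.percentile(Q@ux,[0.5,99.5]).round(4),'y',np.percentile(Q@uy,[.5,99.5]).round(4),cv2.minAreaRect((Q*1000).astype(np.float32)))
```

```text
clock 14.98 yaw 0.0306 turn wy 0.0006 shift cm [-0.01 -0.89  0.52] pos [0.6448 0.0797 0.1411] open 0.0327 F [ 0.4 -0.1 -1.4] tilt -1.0 [-0.002  0.001 -1.   ] q7 0.2
wrist floor 20075 x [0.5318 0.7191] y [-0.1001  0.1048] ((649.0254516601562, 19.204345703125), (208.46926879882812, 299.4244079589844), 89.47844696044922)
wrist housing 7512 x [0.5111 0.7333] y [-0.0149  0.1096] ((660.7486572265625, 87.42037200927734), (138.9598846435547, 298.8689880371094), 51.986183166503906)
side floor 2350 x [0.5158 0.7288] y [-0.1193  0.1078] ((647.4854736328125, 8.782524108886719), (229.55551147460938, 297.7004699707031), 89.30136108398438)
side housing 736 x [0.5081 0.7348] y [-0.1346  0.1102] ((622.4714965820312, 4.6904144287109375), (229.0574493408203, 255.00933837890625), 3.369527816772461)
scene floor 4157 x [0.5943 0.6984] y [-0.1171  0.082 ] ((690.4022216796875, 2.258087158203125), (217.66049194335938, 210.38697814941406), 1.87729811668396)
scene housing 1362 x [0.5876 0.7369] y [-0.1354  0.1003] ((667.4757080078125, 5.199676513671875), (154.6359405517578, 257.01611328125), 6.022143363952637)
```

View pics/wt1.png

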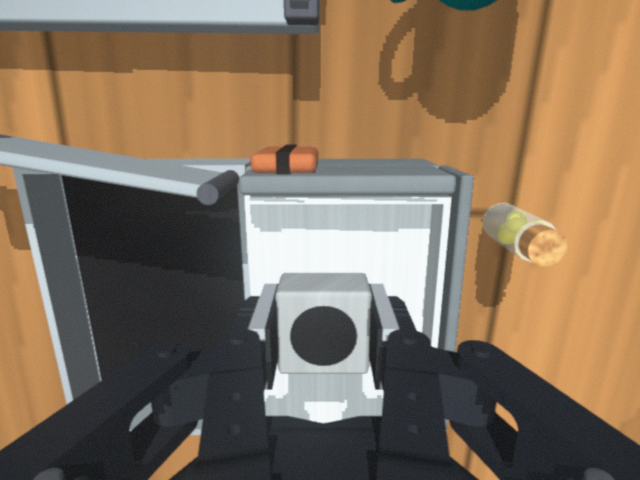

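Run:
```python
from h import *
im=cv2.imread('pics/wt1.png')
st=get_state(); c=cam('wrist',st)
for z,pts in((.065,[(246,230),(246,290),(430,230),(430,290),(340,203),(440,230)]),(.097,[(240,190),(468,175),(455,190),(457,340)]),(.105,[(215,185)])):
    print(z,onplane(c,pts,z).round(4).tolist())
cv2.imwrite('pics/z5.png',cv2.resize(im[140:420,220:480],None,fx=2.1,fy=2.1,interpolation=cv2.INTER_CUBIC))
```

```text
0.065 [[0.5901, 0.0762, 0.065], [0.5891, 0.0307, 0.065], [0.7174, 0.0805, 0.065], [0.7225, 0.0352, 0.065], [0.6543, 0.0974, 0.065], [0.7243, 0.0807, 0.065]]
0.097 [[0.5936, 0.1103, 0.097], [0.7264, 0.1235, 0.097], [0.72, 0.1145, 0.097], [0.7343, 0.0145, 0.097]]
0.105 [[0.5812, 0.1142, 0.105]]
```

View pics/z5.png

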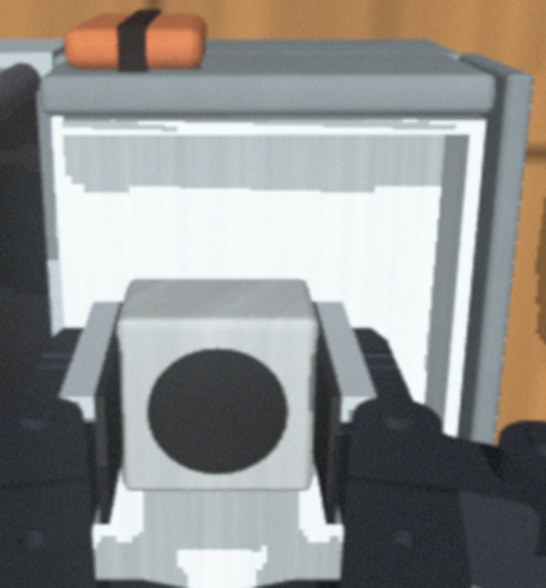

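Emit:
{"method": "servo_tool", "body": {
  "motion": [0,0,0,0.1,2,0.15,255,0,0,0,0.05,2,0,255,0,0,0,0,2,0,255,0,0,0,0,2,0,255,0,0,0,0,1.5,0,255,0,0,0,0,0.9,0,255,0,0,0,0,0.7,0,255,0,0,0,0,0,0,255,0,0,0,0,0,0,255]
}}

```text
clock: 15.88
eef_pos: [0.6476, 0.0775, 0.0314]
ee_rot: [-0.507, 0.492, -0.492, 0.508]
ft_force: [0.0, -0.9, -0.3]
opening: 0.0328
```

Run:
```python
from h import *
plan((.647,.078,.027),.03)
```

```text
clock 15.88 yaw 0.0305 turn wy 0.0005 shift cm [-0.05  0.44 -0.06] pos [0.6476 0.0775 0.0314] open 0.0328 F [ 0.  -0.9 -0.3] tilt -1.0 [ 0.001  0.    -1.   ] q7 0.27
```

Emit:
{"method": "servo_tool", "body": {
  "motion": [0,0,0,0,0.2,0,255,0,0,0,0,0.2,0,255,0,0,0,0,0,0,255,0,0,0,0,0,0,105,0,0,0,0,0,0,105,0,0,0,0,0,0,105,0,0,0,0,-1,0,105,0,0,0,0,-2,0,105,0,0,0,0,-2,0,105,0,0,0,0,-2,0,105,0,0,0,0,-2,0,105,0,0,0,0,-2,0,105,0,0,0,0,0,0,105]
}}

```text
clock: 16.97
eef_pos: [0.6504, 0.0769, 0.1423]
ee_rot: [-0.505, 0.491, -0.494, 0.51]
ft_force: [0.5, -0.6, -0.2]
opening: 0.0503
```

Run:
```python
from h import *
grab('wrist','wt2')
plan((.4885,.3563,.10),.394)
```

```text
clock 17.02 yaw 0.0302 turn wy -0.3638 shift cm [-31.95   4.01  -4.11] pos [0.6491 0.0771 0.1401] open 0.0501 F [-0.6 -1.  -0.3] tilt -1.0 [ 0.006  0.001 -1.   ] q7 0.21
```

View pics/wt2.png

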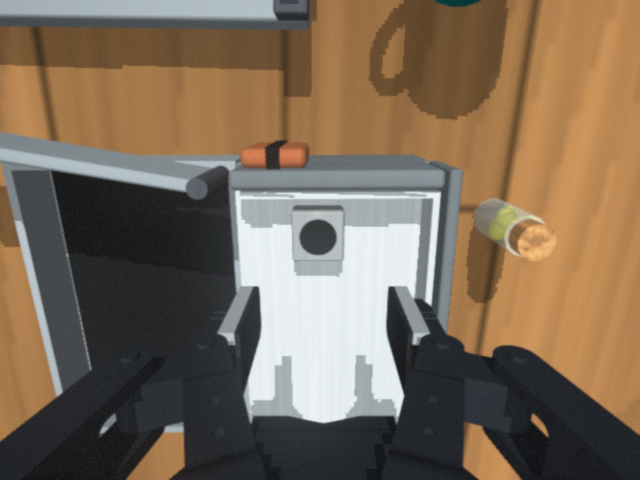

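Emit:
{"method": "servo_tool", "body": {
  "motion": [0,-0.1213,0,0,0,0,105,0,-0.1213,0,0,0,0,105,0,-0.1213,0,0,0,0,105,0,0,0,-2.28,0,-0.29,105,0,0,0,-2.28,0,-0.29,105,0,0,0,-2.28,0,-0.29,105,0,0,0,-2.28,0,-0.29,105,0,0,0,-2.28,0,-0.29,105,0,0,0,-2.28,0,-0.29,105,0,0,0,-2.28,0,-0.29,105,0,0,0,-2.28,0,-0.29,105,0,0,0,-2.28,0,-0.29,105,0,0,0,-2.28,0,-0.29,105,0,0,0,-2.28,1,-0.29,105,0,0,0,-2.28,1,-0.29,105,0,0,0,-2.28,1,-0.29,105,0,0,0,-2.28,1,-0.29,105,0,0,0,0,0,0,105,0,0,0,0,0,0,105,0,0,0,0,0,0,105]
}}

```text
clock: 18.68
eef_pos: [0.4872, 0.3555, 0.0966]
ee_rot: [0.589, -0.392, 0.393, -0.588]
ft_force: [0.6, -0.5, 0.9]
opening: 0.0504
```

```bash
python3 stands.py ws3
python3 - <<'E'
from h import *
plan((.4885,.3563,-.009),.394)
E
```

```text
stand [0.3998 0.3397 0.05  ] rect [401.1 341.1] [34.7 34.7] ang 15.5 disc n 1114
stand [0.6136 0.3588 0.05  ] rect [619.8 359. ] [25.4 60.6] ang 1.2 disc n 1801
stand [0.401 0.255 0.05 ] rect [402.2 257.9] [37.4 33.8] ang 65.6 disc n 852
stand [0.5601 0.2936 0.05  ] rect [552.8 292.9] [18.3 40.6] ang 38.1 disc n 197
clock 18.73 yaw 0.3924 turn wy -0.0016 shift cm [-0.09 10.6   0.11] pos [0.4878 0.355  0.097 ] open 0.0504 F [0.7 0.2 0.3] tilt -1.0 [ 0.001 -0.001 -1.   ] q7 0.0
```

View pics/ws3.png

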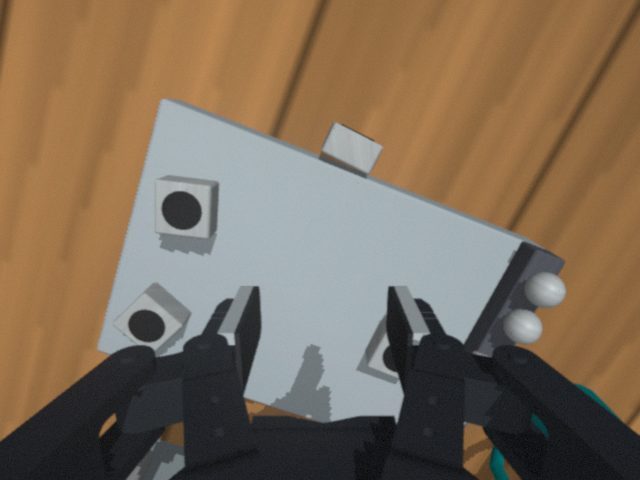

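Run:
```python
from h import *
im,d,c,P=grab('wrist','ws4')
cv2.imwrite('pics/z6.png',cv2.resize(im[110:190,300:410],None,fx=6,fy=6,interpolation=cv2.INTER_CUBIC))
for v in range(120,185,6): print(v,[P[v,u].round(3).tolist() for u in range(315,392,12)])
im=grab('side','sd5')[0]; cv2.imwrite('pics/z7.png',cv2.resize(im[300:480,100:340],None,fx=3,fy=3,interpolation=cv2.INTER_CUBIC))
```

```text
120 [[0.455, 0.418, -0.0], [0.462, 0.421, 0.001], [0.47, 0.424, 0.001], [0.477, 0.427, 0.001], [0.485, 0.43, 0.001], [0.493, 0.433, 0.001], [0.5, 0.437, -0.0]]
126 [[0.456, 0.414, 0.001], [0.464, 0.417, -0.001], [0.47, 0.421, 0.034], [0.479, 0.423, 0.001], [0.487, 0.427, -0.0], [0.494, 0.43, 0.0], [0.502, 0.433, 0.0]]
132 [[0.458, 0.41, 0.001], [0.465, 0.414, 0.011], [0.471, 0.417, 0.034], [0.478, 0.42, 0.034], [0.488, 0.423, 0.001], [0.496, 0.426, 0.001], [0.504, 0.429, 0.001]]
138 [[0.459, 0.406, 0.0], [0.466, 0.411, 0.035], [0.473, 0.414, 0.034], [0.479, 0.417, 0.035], [0.486, 0.42, 0.035], [0.498, 0.422, 0.001], [0.505, 0.426, 0.001]]
144 [[0.461, 0.403, 0.002], [0.467, 0.408, 0.035], [0.474, 0.411, 0.035], [0.481, 0.414, 0.034], [0.488, 0.416, 0.034], [0.494, 0.419, 0.035], [0.507, 0.422, 0.002]]
150 [[0.462, 0.399, -0.0], [0.469, 0.405, 0.035], [0.475, 0.407, 0.035], [0.482, 0.41, 0.035], [0.489, 0.413, 0.035], [0.496, 0.416, 0.036], [0.509, 0.418, 0.002]]
156 [[0.463, 0.397, 0.026], [0.472, 0.398, 0.001], [0.477, 0.404, 0.035], [0.484, 0.407, 0.036], [0.491, 0.41, 0.035], [0.497, 0.413, 0.035], [0.511, 0.414, 0.001]]
162 [[0.465, 0.395, 0.031], [0.472, 0.397, 0.028], [0.481, 0.398, 0.005], [0.485, 0.404, 0.034], [0.492, 0.406, 0.035], [0.504, 0.407, 0.002], [0.513, 0.411, -0.0]]
168 [[0.466, 0.391, 0.03], [0.473, 0.394, 0.031], [0.48, 0.397, 0.03], [0.489, 0.398, 0.012], [0.494, 0.403, 0.035], [0.506, 0.403, 0.0], [0.514, 0.407, -0.0]]
174 [[0.468, 0.387, 0.03], [0.475, 0.391, 0.031], [0.482, 0.393, 0.031], [0.489, 0.396, 0.03], [0.497, 0.398, 0.019], [0.508, 0.4, -0.001], [0.516, 0.403, 0.002]]
180 [[0.469, 0.384, 0.03], [0.476, 0.387, 0.03], [0.483, 0.39, 0.031], [0.49, 0.393, 0.032], [0.498, 0.396, 0.029], [0.505, 0.398, 0.027], [0.518, 0.399, 0.001]]
```

View pics/z6.png

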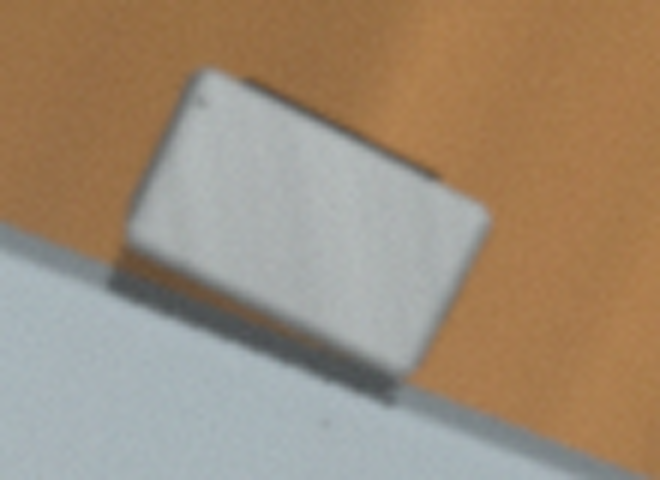

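View pics/z7.png

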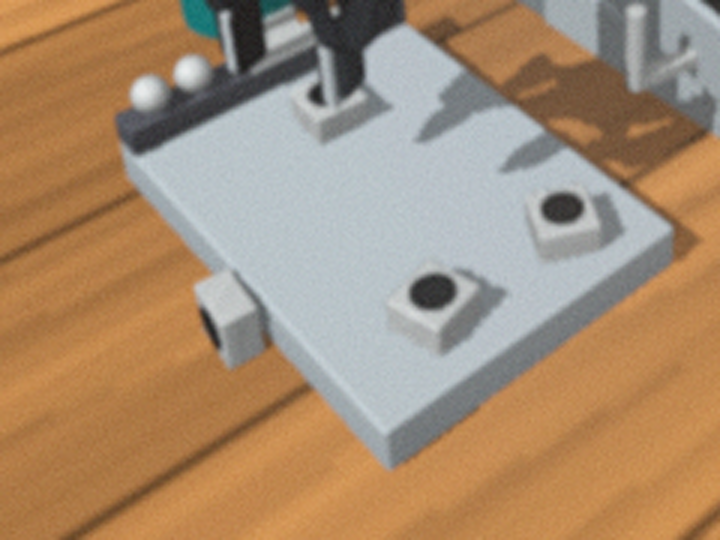

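Run:
```python
from h import *
c=cam('wrist',get_state())
q=onplane(c,[(333.3,121.7),(381.7,145.8),(367.5,172.5),(321.7,150.8)],.0345); print(q.round(4)); 
im,d,c,P=grab('wrist'); m=(abs(P[...,2]-.0347)<.0025)&(P[...,1]>.395)&(P[...,1]<.45)&(abs(P[...,0]-.48)<.04)
Q=(P[m][:,:2]*1000).astype(np.float32); r=cv2.minAreaRect(Q); print(r)
print(plan((r[0][0]/1000,r[0][1]/1000,.03),.03))
```

```text
[[0.466  0.4217 0.0345]
 [0.4991 0.4199 0.0345]
 [0.4978 0.4016 0.0345]
 [0.4661 0.403  0.0345]]
((481.7762451171875, 408.9901123046875), (24.973861694335938, 34.01883316040039), 86.20703887939453)
clock 18.88 yaw 0.3919 turn wy 0.3619 shift cm [-5.39  6.74 -0.47] pos [0.4881 0.3553 0.0974] open 0.0502 F [-0.4 -0.3  0. ] tilt -1.0 [ 0.001  0.    -1.   ] q7 0.0
None
```

Run:
```python
from h import *
plan((.4822,.4135,.02),-.05)
```

```text
clock 18.88 yaw 0.3919 turn wy 0.4419 shift cm [-5.78  7.74 -0.88] pos [0.4881 0.3553 0.0974] open 0.0502 F [-0.4 -0.3  0. ] tilt -1.0 [ 0.001  0.    -1.   ] q7 0.0
```

Emit:
{"method": "servo_tool", "body": {
  "motion": [0,0.1105,0,0,0,0,105,0,0.1105,0,0,0,0,105,0,0.1105,0,0,0,0,105,0,0.1105,0,0,0,0,105,0,0,0,-1.45,0,-0.22,105,0,0,0,-1.45,0,-0.22,105,0,0,0,-1.45,0,-0.22,105,0,0,0,-1.45,0,-0.22,105,0,0,0,0,2,0,105,0,0,0,0,2,0,105,0,0,0,0,2,0,105,0,0,0,0,1.7,0,105,0,0,0,0,0,0,105,0,0,0,0,0,0,105,0,0,0,0,0,0,105]
}}

```text
clock: 20.13
eef_pos: [0.4817, 0.4161, 0.0209]
ee_rot: [-0.488, 0.512, -0.511, 0.489]
ft_force: [0.2, -0.0, 0.3]
opening: 0.0502
```

Run:
```python
from h import *
im,d,c,P=grab('wrist','ws5')
m=(abs(P[...,2]-.0347)<.004)&(P[...,1]>.40)&(P[...,1]<.45)&(abs(P[...,0]-.48)<.03)&(im.min(2)>100)
Q=(P[m][:,:2]*1000).astype(np.float32); r=cv2.minAreaRect(Q); print(r)
plan((.4822,.4135,-.034),-.05)
```

```text
((482.1246337890625, 411.88800048828125), (20.569190979003906, 33.764930725097656), 87.02156829833984)
clock 20.18 yaw -0.0469 turn wy 0.0031 shift cm [0.26 5.53 0.04] pos [0.482  0.4161 0.0213] open 0.0499 F [0.1 0.2 0.3] tilt -1.0 [ 0.002  0.002 -1.   ] q7 -0.4
```

View pics/ws5.png

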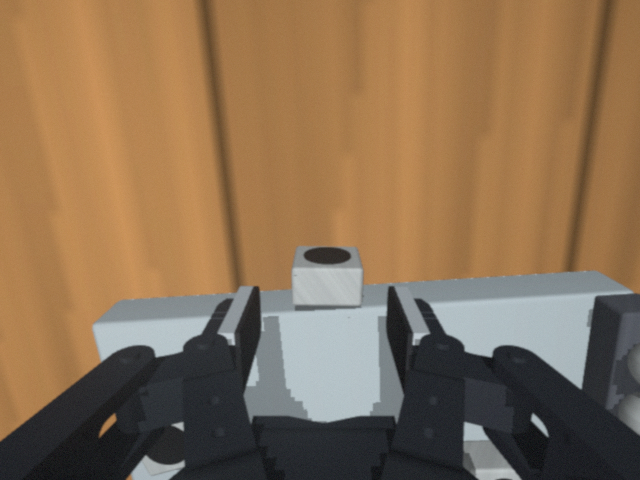

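Emit:
{"method": "servo_tool", "body": {
  "motion": [0,0,0,0.2,1.2,0,105,0,0,0,0,1.2,0,105,0,0,0,0,1.2,0,105,0,0,0,0,1,0,105,0,0,0,0,0.8,0,105,0,0,0,0,0,0,105,0,0,0,0,0,0,255,0,0,0,0,0,0,255,0,0,0,0,0,0,255,0,0,0,0,0,0,255,0,0,0,0,0,0,255]
}}

```text
clock: 21.1
eef_pos: [0.481, 0.4131, -0.0337]
ee_rot: [-0.488, 0.512, -0.512, 0.488]
ft_force: [-0.5, 0.4, -1.0]
opening: 0.0331
```

Emit:
{"method": "servo_tool", "body": {
  "motion": [0,0,0,0,-1.5,0,255,0,0,0,0,-2,0,255,0,0,0,0,-2.5,0,255,0,0,0,0,-3,0,255,0,0,0,0,-3,0,255,0,0,0,0,-3,0,255,0,0,0,0,-3,0,255,0,0,0,0,0,0,255,0,0,0,0,0,0,255]
}}

```text
clock: 21.85
eef_pos: [0.4823, 0.4136, 0.1492]
ee_rot: [-0.486, 0.512, -0.512, 0.49]
ft_force: [-0.7, -0.5, -1.9]
opening: 0.0326
```

Run:
```python
from h import *
im,d,c,P=grab('wrist','ws6')
plan((.648,.050,.14),.03)
```

```text
clock 21.9 yaw -0.0478 turn wy -0.0778 shift cm [36.79  0.71 15.61] pos [0.481  0.413  0.1471] open 0.0329 F [-0.7 -0.3 -0.3] tilt -1.0 [ 0.001  0.002 -1.   ] q7 -0.48
```

View pics/ws6.png

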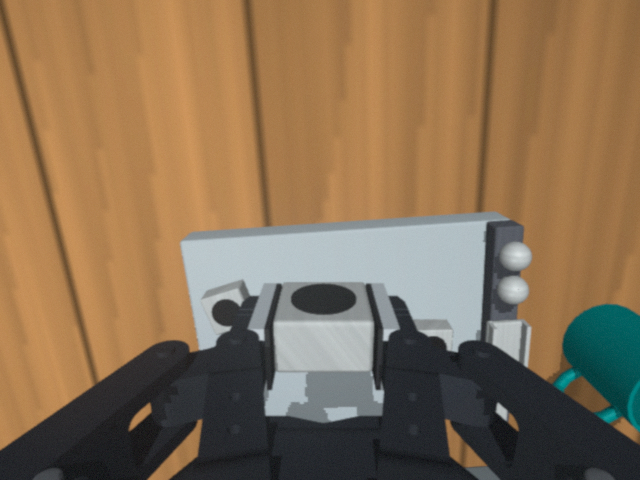

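Emit:
{"method": "servo_tool", "body": {
  "motion": [0,-0.0778,0,0,0,0,255,0,0,0,2.37,0,0.97,255,0,0,0,2.37,0,0.97,255,0,0,0,2.37,0,0.97,255,0,0,0,2.37,0,0.97,255,0,0,0,2.37,0,0.97,255,0,0,0,2.37,0,0.97,255,0,0,0,2.37,0,0.97,255,0,0,0,2.37,0,0.97,255,0,0,0,2.37,0,0.97,255,0,0,0,2.37,0,0.97,255,0,0,0,2.37,0,0.97,255,0,0,0,2.37,0,0.97,255,0,0,0,2.37,0,0.97,255,0,0,0,2.37,0,0.97,255,0,0,0,2.37,0,0.97,255,0,0,0,2.37,0,0.97,255,0,0,0,0,0,0,255,0,0,0,0,0,0,255,0,0,0,0,0,0,255]
}}

```text
clock: 23.57
eef_pos: [0.6464, 0.0394, 0.1446]
ee_rot: [0.508, -0.493, 0.492, -0.507]
ft_force: [0.1, 0.3, 0.1]
opening: 0.0333
```

Run:
```python
from h import *
im,d,c,P=grab('wrist','ws7')
plan((.648,.038,.0325),.03)
```

```text
clock 23.62 yaw 0.0316 turn wy 0.0016 shift cm [ 0.23 11.23  0.15] pos [0.6465 0.0402 0.1448] open 0.0329 F [-0.4  0.8 -1.3] tilt -1.0 [-0.002  0.001 -1.   ] q7 0.25
```

View pics/ws7.png

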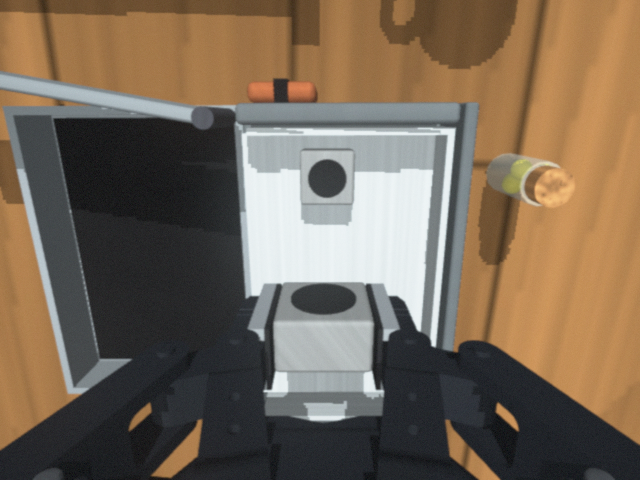

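Emit:
{"method": "servo_tool", "body": {
  "motion": [0,0,0,0.2,2,0.15,255,0,0,0,0,2,0,255,0,0,0,0,2,0,255,0,0,0,0,2,0,255,0,0,0,0,1.5,0,255,0,0,0,0,0.8,0,255,0,0,0,0,0.5,0,255,0,0,0,0,0,0,255,0,0,0,0,0,0,255]
}}

```text
clock: 24.37
eef_pos: [0.6496, 0.0368, 0.0386]
ee_rot: [-0.507, 0.492, -0.493, 0.508]
ft_force: [0.2, -0.1, 0.2]
opening: 0.0333
```

Run:
```python
from h import *
plan((.648,.038,.032),.03)
```

```text
clock 24.37 yaw 0.0303 turn wy 0.0003 shift cm [-0.13  0.66 -0.15] pos [0.6496 0.0368 0.0386] open 0.0333 F [ 0.2 -0.1  0.2] tilt -1.0 [ 0.001  0.    -1.   ] q7 0.33
```

Emit:
{"method": "servo_tool", "body": {
  "motion": [0,0,0,0,0.3,0,255,0,0,0,0,0.3,0,255,0,0,0,0,0,0,255,0,0,0,0,0,0,200,0,0,0,0,0,0,105,0,0,0,0,0,0,105,0,0,0,0,0,0,105,0,0,0,0,-1,0,105,0,0,0,0,-2,0,105,0,0,0,0,-2,0,105,0,0,0,0,-2,0,105,0,0,0,0,-2,0,105,0,0,0,0,-2,0,105,0,0,0,0,0,0,105,0,0,0,0,0,0,105]
}}

```text
clock: 25.62
eef_pos: [0.65, 0.0364, 0.1437]
ee_rot: [-0.506, 0.492, -0.493, 0.508]
ft_force: [-0.5, 0.0, -1.0]
opening: 0.0504
```

Run:
```python
from h import *
im,d,c,P=grab('wrist','ws8')
plan((.5655,.2988,.11),1.557)
```

```text
clock 25.67 yaw 0.0301 turn wy -1.5269 shift cm [-8.7   3.22 26.09] pos [0.6489 0.0367 0.1422] open 0.0503 F [ 0.2  0.5 -0.3] tilt -1.0 [ 0.     0.001 -1.   ] q7 0.26
```

View pics/ws8.png

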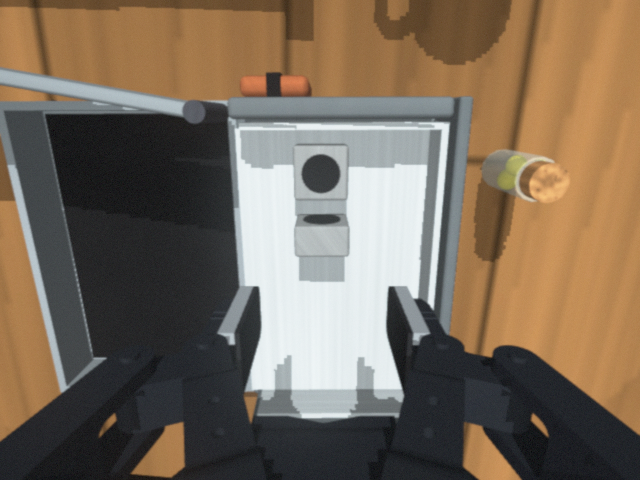

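Emit:
{"method": "servo_tool", "body": {
  "motion": [0,-0.109,0,0,0,0,105,0,-0.109,0,0,0,0,105,0,-0.109,0,0,0,0,105,0,-0.109,0,0,0,0,105,0,-0.109,0,0,0,0,105,0,-0.109,0,0,0,0,105,0,-0.109,0,0,0,0,105,0,-0.109,0,0,0,0,105,0,-0.109,0,0,0,0,105,0,-0.109,0,0,0,0,105,0,-0.109,0,0,0,0,105,0,-0.109,0,0,0,0,105,0,-0.109,0,0,0,0,105,0,-0.109,0,0,0,0,105,0,0,0,0,0,0,105]
}}

```text
clock: 26.92
eef_pos: [0.6479, 0.0366, 0.1404]
ee_rot: [-0.707, 0.006, -0.004, 0.707]
ft_force: [-0.0, -0.7, 0.1]
opening: 0.0501
```

Emit:
{"method": "servo_tool", "body": {
  "motion": [0,0,0,-0.72,0,2.17,105,0,0,0,-0.72,0,2.17,105,0,0,0,-0.72,0,2.17,105,0,0,0,-0.72,0,2.17,105,0,0,0,-0.72,0,2.17,105,0,0,0,-0.72,0,2.17,105,0,0,0,-0.72,0,2.17,105,0,0,0,-0.72,0,2.17,105,0,0,0,-0.72,0,2.17,105,0,0,0,-0.72,1,2.17,105,0,0,0,-0.72,1,2.17,105,0,0,0,-0.72,1,2.17,105,0,0,0,0,0,0,105,0,0,0,0,0,0,105,0,0,0,0,0,0,105]
}}

```text
clock: 28.17
eef_pos: [0.5665, 0.2971, 0.1114]
ee_rot: [0.708, -0.006, 0.006, -0.707]
ft_force: [-0.3, -0.4, -0.1]
opening: 0.0504
```

```bash
python3 stands.py ws9
python3 - <<'E'
from h import *
plan((.5655,.2988,-.009),1.557)
E
```

```text
stand [0.5657 0.2986 0.05  ] rect [564.5 298.8] [33.8 34.8] ang 88.5 disc n 895
stand [0.6087 0.3771 0.05  ] rect [618.7 378.4] [44.2 22.1] ang 89.1 disc n 289
stand [0.6183 0.3345 0.05  ] rect [624.  334.3] [30.1 58.5] ang 0.3 disc n 315
stand [0.6109 0.2658 0.05  ] rect [624.5 274.1] [42.6 29.5] ang 89.1 disc n 167
clock 28.22 yaw 1.5531 turn wy -0.0039 shift cm [-0.16 12.09  0.22] pos [0.5671 0.2965 0.1119] open 0.0503 F [ 0.3 -0.  -0.3] tilt -1.0 [ 0.    -0.001 -1.   ] q7 1.17
```

View pics/ws9.png

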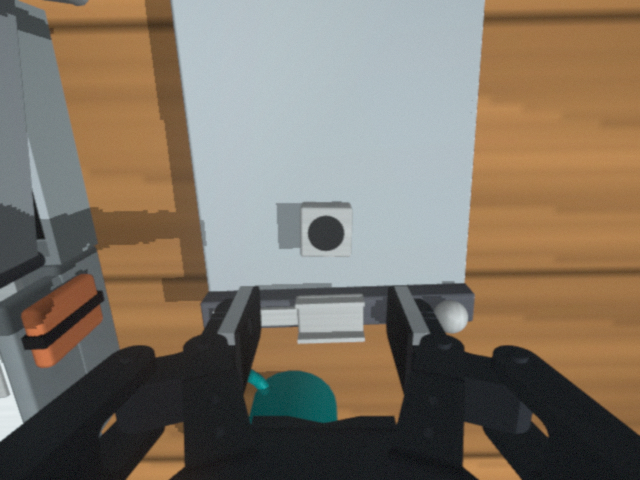

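Emit:
{"method": "servo_tool", "body": {
  "motion": [0,0,0,-0.15,2,0.2,105,0,0,0,0,2,0,105,0,0,0,0,2,0,105,0,0,0,0,2,0,105,0,0,0,0,1.7,0,105,0,0,0,0,1.4,0,105,0,0,0,0,1,0,105,0,0,0,0,0,0,105,0,0,0,0,0,0,105,0,0,0,0,0,0,255,0,0,0,0,0,0,255,0,0,0,0,0,0,255,0,0,0,0,0,0,255,0,0,0,0,0,0,255]
}}

```text
clock: 29.38
eef_pos: [0.5658, 0.3005, -0.0081]
ee_rot: [-0.707, 0.005, -0.006, 0.707]
ft_force: [-1.3, 0.0, 5.2]
opening: 0.0327
```

Emit:
{"method": "servo_tool", "body": {
  "motion": [0,0,0,0,-1.5,0,255,0,0,0,0,-2,0,255,0,0,0,0,-2.5,0,255,0,0,0,0,-3,0,255,0,0,0,0,-3,0,255,0,0,0,0,-3,0,255,0,0,0,0,0,0,255,0,0,0,0,0,0,255]
}}

```text
clock: 30.05
eef_pos: [0.5658, 0.3009, 0.1426]
ee_rot: [-0.706, 0.004, -0.006, 0.708]
ft_force: [-0.7, -0.2, -1.4]
opening: 0.0333
```

Run:
```python
from h import *
plan((.65,-.003,.14),.03)
```

```text
clock 30.05 yaw 1.5563 turn wy 1.5263 shift cm [30.63  0.26  7.51] pos [0.5658 0.3009 0.1426] open 0.0333 F [-0.7 -0.2 -1.4] tilt -1.0 [ 0.003  0.002 -1.   ] q7 1.15
```

Emit:
{"method": "servo_tool", "body": {
  "motion": [0,0.109,0,0,0,0,255,0,0.109,0,0,0,0,255,0,0.109,0,0,0,0,255,0,0.109,0,0,0,0,255,0,0.109,0,0,0,0,255,0,0.109,0,0,0,0,255,0,0.109,0,0,0,0,255,0,0.109,0,0,0,0,255,0,0.109,0,0,0,0,255,0,0.109,0,0,0,0,255,0,0.109,0,0,0,0,255,0,0.109,0,0,0,0,255,0,0.109,0,0,0,0,255,0,0.109,0,0,0,0,255,0,0,0,0,0,0,255]
}}

```text
clock: 31.3
eef_pos: [0.5633, 0.2998, 0.1385]
ee_rot: [0.509, -0.493, 0.493, -0.506]
ft_force: [0.5, -0.8, -0.8]
opening: 0.0328
```

Emit:
{"method": "servo_tool", "body": {
  "motion": [0,0,0,2.19,0,0.54,255,0,0,0,2.19,0,0.54,255,0,0,0,2.19,0,0.54,255,0,0,0,2.19,0,0.54,255,0,0,0,2.19,0,0.54,255,0,0,0,2.19,0,0.54,255,0,0,0,2.19,0,0.54,255,0,0,0,2.19,0,0.54,255,0,0,0,2.19,0,0.54,255,0,0,0,2.19,0,0.54,255,0,0,0,2.19,0,0.54,255,0,0,0,2.19,0,0.54,255,0,0,0,2.19,0,0.54,255,0,0,0,2.19,0,0.54,255,0,0,0,0,0,0,255,0,0,0,0,0,0,255,0,0,0,0,0,0,255]
}}

```text
clock: 32.72
eef_pos: [0.6489, -0.0028, 0.1397]
ee_rot: [0.508, -0.493, 0.491, -0.508]
ft_force: [-0.8, -0.1, -0.9]
opening: 0.0328
```

Run:
```python
from h import *
grab('wrist','ws10')
plan((.65,-.003,.027),.03)
```

```text
clock 32.77 yaw 0.0329 turn wy 0.0029 shift cm [ 0.1  11.29  0.09] pos [ 0.6491 -0.0021  0.1399] open 0.0325 F [-0.6  0.7 -0.9] tilt -1.0 [-0.002  0.001 -1.   ] q7 0.3
```

View pics/ws10.png

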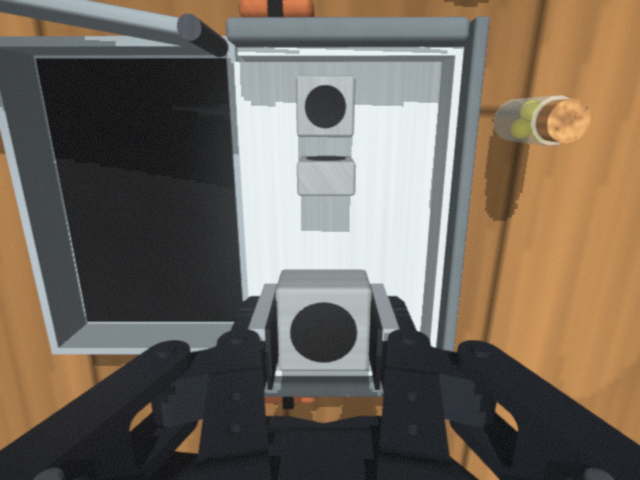

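Emit:
{"method": "servo_tool", "body": {
  "motion": [0,0,0,0.1,2,0.1,255,0,0,0,0,2,0,255,0,0,0,0,2,0,255,0,0,0,0,2,0,255,0,0,0,0,1.5,0,255,0,0,0,0,0.9,0,255,0,0,0,0,0.8,0,255,0,0,0,0,0,0,255,0,0,0,0,0,0,255]
}}

```text
clock: 33.52
eef_pos: [0.6512, -0.0048, 0.0293]
ee_rot: [-0.507, 0.492, -0.492, 0.508]
ft_force: [0.5, 0.5, -1.0]
opening: 0.0331
```

Emit:
{"method": "servo_tool", "body": {
  "motion": [0,0,0,0,0,0,200,0,0,0,0,0,0,105,0,0,0,0,0,0,105,0,0,0,0,0,0,105,0,0,0,0,-1,0,105,0,0,0,0,-2,0,105,0,0,0,0,-2,0,105,0,0,0,0,-2,0,105,0,0,0,0,-2,0,105,0,0,0,0,-2,0,105,0,0,0,0,0,0,105,0,0,0,0,0,0,105]
}}

```text
clock: 34.52
eef_pos: [0.6518, -0.0051, 0.1408]
ee_rot: [-0.506, 0.492, -0.493, 0.508]
ft_force: [0.2, 0.1, -0.7]
opening: 0.0501
```

Run:
```python
from h import *
grab('wrist','ws11')
plan((.4003,.3403,.11),np.radians(15.4))
```

```text
clock 34.57 yaw 0.0301 turn wy -0.2387 shift cm [-39.92   2.93 -14.98] pos [ 0.6507 -0.0048  0.1393] open 0.0504 F [-0.8  0.6 -0.2] tilt -1.0 [ 0.001  0.001 -1.   ] q7 0.3
```

View pics/ws11.png

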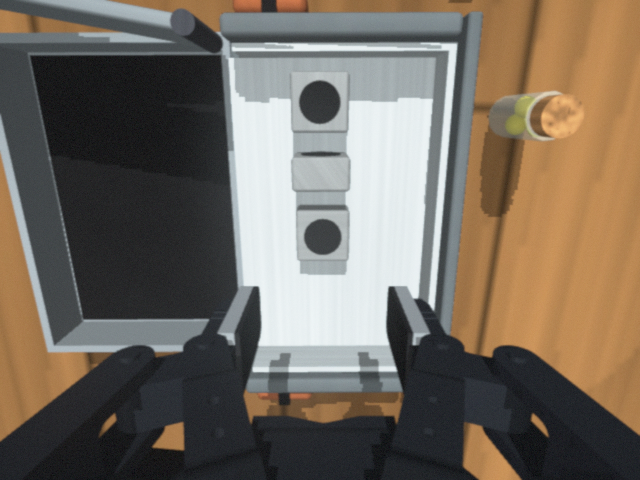

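Emit:
{"method": "servo_tool", "body": {
  "motion": [0,-0.119,0,0,0,0,105,0,-0.119,0,0,0,0,105,0,0,0,-2.35,0,-0.88,105,0,0,0,-2.35,0,-0.88,105,0,0,0,-2.35,0,-0.88,105,0,0,0,-2.35,0,-0.88,105,0,0,0,-2.35,0,-0.88,105,0,0,0,-2.35,0,-0.88,105,0,0,0,-2.35,0,-0.88,105,0,0,0,-2.35,0,-0.88,105,0,0,0,-2.35,0,-0.88,105,0,0,0,-2.35,0,-0.88,105,0,0,0,-2.35,0,-0.88,105,0,0,0,-2.35,0,-0.88,105,0,0,0,-2.35,0,-0.88,105,0,0,0,-2.35,0,-0.88,105,0,0,0,-2.35,1,-0.88,105,0,0,0,-2.35,1,-0.88,105,0,0,0,-2.35,1,-0.88,105,0,0,0,0,0,0,105]
}}

```text
clock: 36.23
eef_pos: [0.3945, 0.3445, 0.1057]
ee_rot: [0.566, -0.428, 0.425, -0.562]
ft_force: [-0.1, 0.5, -0.2]
opening: 0.0502
```

Emit:
{"method": "servo_tool", "body": {
  "motion": [0,0,0,0,0,0,105,0,0,0,0,0,0,105]
}}

```text
clock: 36.4
eef_pos: [0.4006, 0.3397, 0.1083]
ee_rot: [0.563, -0.429, 0.429, -0.562]
ft_force: [-0.5, -1.1, -0.2]
opening: 0.0504
```

```bash
python3 stands.py ws12
python3 - <<'E'
from h import *
plan((.4003,.3403,-.009),np.radians(15.4))
E
```

```text
stand [0.4002 0.3398 0.05  ] rect [400. 341.] [33.8 34.3] ang 15.4 disc n 928
stand [0.611  0.3335 0.05  ] rect [612.  329.9] [31.7 64.7] ang 28.5 disc n 1615
stand [0.4014 0.2554 0.05  ] rect [401.3 257.9] [36.5 34.8] ang 65.3 disc n 715
clock 36.45 yaw 0.2666 turn wy -0.0022 shift cm [-0.11 11.77 -0.07] pos [0.4012 0.3394 0.1087] open 0.0503 F [0.1 0.4 0. ] tilt -1.0 [ 0.    -0.001 -1.   ] q7 -0.3
```

View pics/ws12.png

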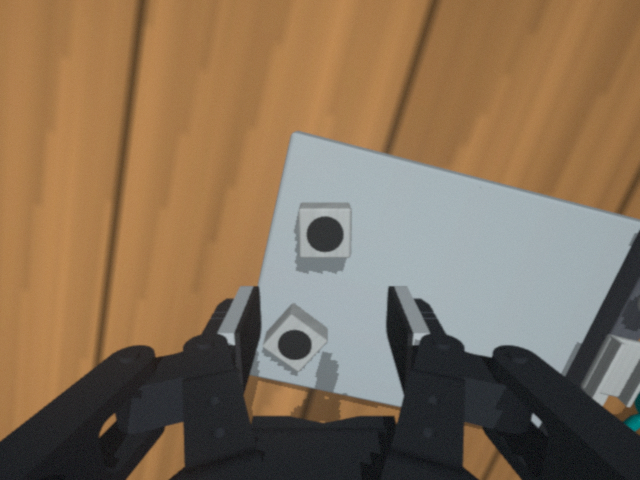

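Stand B is centred at (325,235) and square to the jaws; go down and take it.

Emit:
{"method": "servo_tool", "body": {
  "motion": [0,0,0,-0.1,2,-0.05,105,0,0,0,0,2,0,105,0,0,0,0,2,0,105,0,0,0,0,2,0,105,0,0,0,0,1.5,0,105,0,0,0,0,1.3,0,105,0,0,0,0,0.9,0,105,0,0,0,0,0,0,105,0,0,0,0,0,0,105,0,0,0,0,0,0,255,0,0,0,0,0,0,255,0,0,0,0,0,0,255,0,0,0,0,0,0,255,0,0,0,0,0,0,255]
}}

```text
clock: 37.62
eef_pos: [0.4011, 0.3422, -0.0069]
ee_rot: [-0.561, 0.429, -0.429, 0.563]
ft_force: [-0.1, -1.1, 5.9]
opening: 0.0325
```

Emit:
{"method": "servo_tool", "body": {
  "motion": [0,0,0,0,-1.5,0,255,0,0,0,0,-2,0,255,0,0,0,0,-2.5,0,255,0,0,0,0,-3,0,255,0,0,0,0,-3,0,255,0,0,0,0,-3,0,255,0,0,0,0,0,0,255,0,0,0,0,0,0,255]
}}

```text
clock: 38.28
eef_pos: [0.4006, 0.3426, 0.1435]
ee_rot: [-0.561, 0.429, -0.428, 0.564]
ft_force: [-0.5, -0.3, -1.7]
opening: 0.0325
```

Run:
```python
from h import *
plan((.65,-.041,.14),.03)
```

```text
clock 38.28 yaw 0.2685 turn wy 0.2385 shift cm [39.09  0.35 23.78] pos [0.4006 0.3426 0.1435] open 0.0325 F [-0.5 -0.3 -1.7] tilt -1.0 [ 0.002  0.004 -1.   ] q7 -0.33
```

Emit:
{"method": "servo_tool", "body": {
  "motion": [0,0.119,0,0,0,0,255,0,0.119,0,0,0,0,255,0,0,0,2.305,0,1.4,255,0,0,0,2.305,0,1.4,255,0,0,0,2.305,0,1.4,255,0,0,0,2.305,0,1.4,255,0,0,0,2.305,0,1.4,255,0,0,0,2.305,0,1.4,255,0,0,0,2.305,0,1.4,255,0,0,0,2.305,0,1.4,255,0,0,0,2.305,0,1.4,255,0,0,0,2.305,0,1.4,255,0,0,0,2.305,0,1.4,255,0,0,0,2.305,0,1.4,255,0,0,0,2.305,0,1.4,255,0,0,0,2.305,0,1.4,255,0,0,0,2.305,0,1.4,255,0,0,0,2.305,0,1.4,255,0,0,0,2.305,0,1.4,255,0,0,0,0,0,0,255]
}}

```text
clock: 39.95
eef_pos: [0.6499, -0.0501, 0.14]
ee_rot: [0.507, -0.493, 0.495, -0.504]
ft_force: [0.1, -1.3, -1.0]
opening: 0.0328
```

Emit:
{"method": "servo_tool", "body": {
  "motion": [0,0,0,0,0,0,255,0,0,0,0,0,0,255]
}}

```text
clock: 40.12
eef_pos: [0.6483, -0.0421, 0.14]
ee_rot: [0.508, -0.494, 0.491, -0.507]
ft_force: [-1.4, 0.9, -1.1]
opening: 0.033
```

Run:
```python
from h import *
grab('wrist','ws13')
plan((.65,-.042,.027),.03)
```

```text
clock 40.17 yaw 0.0313 turn wy 0.0013 shift cm [ 0.07 11.33  0.15] pos [ 0.6485 -0.0414  0.1403] open 0.0325 F [-0.  -0.1 -0.6] tilt -1.0 [-0.003  0.001 -1.   ] q7 0.35
```

View pics/ws13.png

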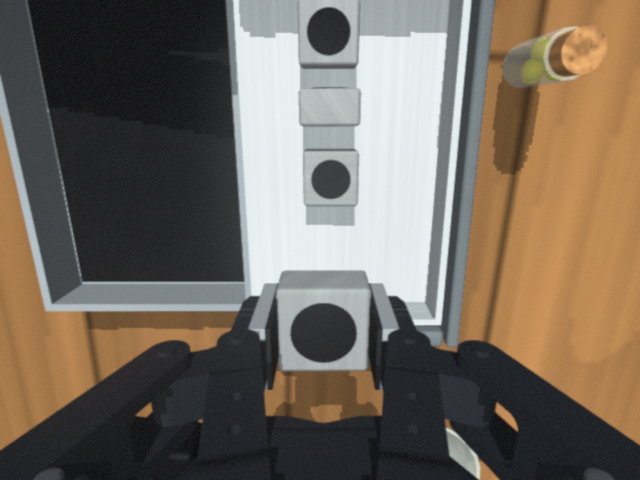

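Emit:
{"method": "servo_tool", "body": {
  "motion": [0,0,0,-0.15,2,0.15,255,0,0,0,0,2,0,255,0,0,0,0,2,0,255,0,0,0,0,2,0,255,0,0,0,0,1.5,0,255,0,0,0,0,0.9,0,255,0,0,0,0,0.8,0,255,0,0,0,0,0,0,255,0,0,0,0,0,0,255]
}}

```text
clock: 40.92
eef_pos: [0.6516, -0.0414, 0.0304]
ee_rot: [-0.507, 0.492, -0.493, 0.508]
ft_force: [0.3, -0.7, -0.8]
opening: 0.0327
```

Run:
```python
from h import *
plan((.65,-.040,.027),.03)
```

```text
clock 40.92 yaw 0.0303 turn wy 0.0003 shift cm [-0.14  0.34 -0.15] pos [ 0.6516 -0.0414  0.0304] open 0.0327 F [ 0.3 -0.7 -0.8] tilt -1.0 [ 0.001 -0.    -1.   ] q7 0.42
```

Emit:
{"method": "servo_tool", "body": {
  "motion": [0,0,0,-0.1,0.2,0,255,0,0,0,0,0,0,200,0,0,0,0,0,0,105,0,0,0,0,0,0,105,0,0,0,0,0,0,105,0,0,0,0,-1,0,105,0,0,0,0,-2,0,105,0,0,0,0,-2,0,105,0,0,0,0,-2,0,105,0,0,0,0,-2,0,105,0,0,0,0,-2,0,105,0,0,0,0,0,0,105,0,0,0,0,0,0,105]
}}

```text
clock: 42.0
eef_pos: [0.652, -0.0408, 0.1397]
ee_rot: [-0.507, 0.492, -0.493, 0.508]
ft_force: [0.0, 0.0, 0.0]
opening: 0.0504
```

Run:
```python
from h import *
grab('wrist','ws14')
plan((.4014,.2562,.11),np.radians(65.5-90))
```

```text
clock 42.05 yaw 0.03 turn wy 0.4576 shift cm [-16.64   2.82 -35.01] pos [ 0.651  -0.0404  0.1382] open 0.0502 F [-0.8 -0.1 -1.1] tilt -1.0 [ 0.001  0.    -1.   ] q7 0.35
```

View pics/ws14.png

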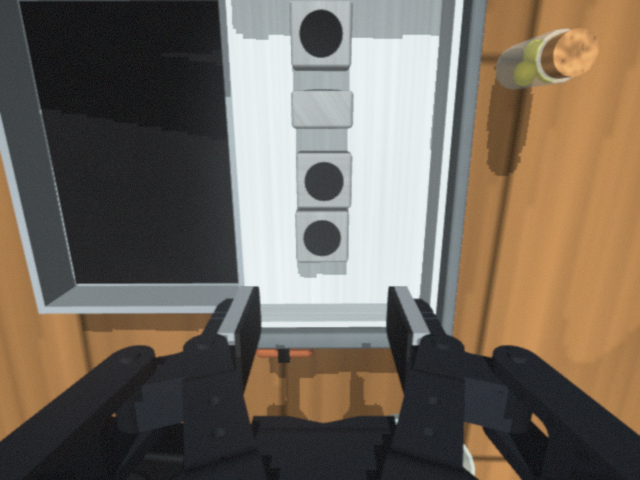

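Emit:
{"method": "servo_tool", "body": {
  "motion": [0,0.1144,0,0,0,0,105,0,0.1144,0,0,0,0,105,0,0.1144,0,0,0,0,105,0,0.1144,0,0,0,0,105,0,0,0,-1.11,0,-2.33,105,0,0,0,-1.11,0,-2.33,105,0,0,0,-1.11,0,-2.33,105,0,0,0,-1.11,0,-2.33,105,0,0,0,-1.11,0,-2.33,105,0,0,0,-1.11,0,-2.33,105,0,0,0,-1.11,0,-2.33,105,0,0,0,-1.11,0,-2.33,105,0,0,0,-1.11,0,-2.33,105,0,0,0,-1.11,0,-2.33,105,0,0,0,-1.11,0,-2.33,105,0,0,0,-1.11,0,-2.33,105,0,0,0,-1.11,0,-2.33,105,0,0,0,-1.11,0,-2.33,105,0,0,0,-1.11,0,-2.33,105,0,0,0,0,0,0,105]
}}

```text
clock: 43.72
eef_pos: [0.3973, 0.2602, 0.1365]
ee_rot: [-0.386, 0.594, -0.592, 0.384]
ft_force: [0.5, 0.2, -0.2]
opening: 0.0503
```

Emit:
{"method": "servo_tool", "body": {
  "motion": [0,0,0,0,0,0,105,0,0,0,0,0,0,105,0,0,0,0,0,0,105]
}}

```text
clock: 43.97
eef_pos: [0.4026, 0.2546, 0.1376]
ee_rot: [0.382, -0.595, 0.595, -0.382]
ft_force: [-1.1, 0.9, -0.5]
opening: 0.0502
```

```bash
python3 stands.py ws15
python3 - <<'E'
from h import *
plan((.4014,.256,-.009),np.radians(-24.5))
E
```

```text
stand [0.6106 0.2611 0.05  ] rect [615.9 260.7] [58.1 23.8] ang 80.0 disc n 1185
stand [0.4011 0.2556 0.05  ] rect [401.6 256.3] [34.1 33.8] ang 65.4 disc n 745
clock 44.02 yaw -0.4301 turn wy -0.0025 shift cm [-0.07 14.67 -0.18] pos [0.4027 0.2546 0.1377] open 0.0502 F [-1.1  0.1 -1.1] tilt -1.0 [ 0.    -0.001 -1.   ] q7 -0.84
```

View pics/ws15.png

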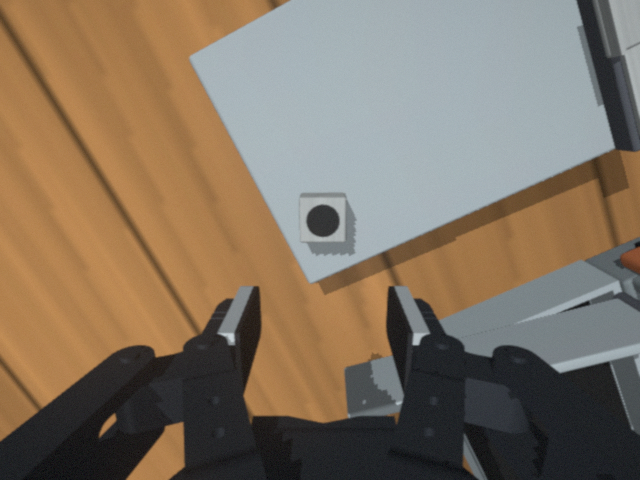

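Emit:
{"method": "servo_tool", "body": {
  "motion": [0,0,0,-0.1,2.5,-0.15,105,0,0,0,0,2.5,0,105,0,0,0,0,2.5,0,105,0,0,0,0,2,0,105,0,0,0,0,1.7,0,105,0,0,0,0,1.5,0,105,0,0,0,0,1.1,0,105,0,0,0,0,0.8,0,105,0,0,0,0,0,0,105,0,0,0,0,0,0,105,0,0,0,0,0,0,255,0,0,0,0,0,0,255,0,0,0,0,0,0,255,0,0,0,0,0,0,255,0,0,0,0,0,0,255]
}}

```text
clock: 45.27
eef_pos: [0.4022, 0.2581, -0.007]
ee_rot: [-0.382, 0.595, -0.595, 0.383]
ft_force: [-0.1, -0.5, 7.0]
opening: 0.0329
```

Emit:
{"method": "servo_tool", "body": {
  "motion": [0,0,0,0,-1.5,0,255,0,0,0,0,-2,0,255,0,0,0,0,-2.5,0,255,0,0,0,0,-3,0,255,0,0,0,0,-3,0,255,0,0,0,0,-3,0,255,0,0,0,0,0,0,255,0,0,0,0,0,0,255]
}}

```text
clock: 45.93
eef_pos: [0.4016, 0.2587, 0.1433]
ee_rot: [-0.382, 0.595, -0.594, 0.384]
ft_force: [-1.6, 0.2, -0.4]
opening: 0.0327
```

Run:
```python
from h import *
plan((.65,-.078,.14),.03)
```

```text
clock 45.93 yaw -0.4266 turn wy -0.4566 shift cm [34.4   0.33 23.81] pos [0.4016 0.2587 0.1433] open 0.0327 F [-1.6  0.2 -0.4] tilt -1.0 [ 0.002  0.004 -1.   ] q7 -0.85
```

Emit:
{"method": "servo_tool", "body": {
  "motion": [0,-0.1142,0,0,0,0,255,0,-0.1142,0,0,0,0,255,0,-0.1142,0,0,0,0,255,0,-0.1142,0,0,0,0,255,0,0,0,2.277,0,1.587,255,0,0,0,2.277,0,1.587,255,0,0,0,2.277,0,1.587,255,0,0,0,2.277,0,1.587,255,0,0,0,2.277,0,1.587,255,0,0,0,2.277,0,1.587,255,0,0,0,2.277,0,1.587,255,0,0,0,2.277,0,1.587,255,0,0,0,2.277,0,1.587,255,0,0,0,2.277,0,1.587,255,0,0,0,2.277,0,1.587,255,0,0,0,2.277,0,1.587,255,0,0,0,2.277,0,1.587,255,0,0,0,2.277,0,1.587,255,0,0,0,2.277,0,1.587,255,0,0,0,0,0,0,255]
}}

```text
clock: 47.6
eef_pos: [0.6495, -0.0837, 0.1399]
ee_rot: [0.507, -0.493, 0.495, -0.504]
ft_force: [-0.4, -0.9, -0.8]
opening: 0.0329
```

Emit:
{"method": "servo_tool", "body": {
  "motion": [0,0,0,0,0,0,255,0,0,0,0,0,0,255,0,0,0,0,0,0,255]
}}

```text
clock: 47.85
eef_pos: [0.648, -0.0752, 0.1406]
ee_rot: [0.508, -0.493, 0.491, -0.507]
ft_force: [0.2, 0.3, -1.1]
opening: 0.0329
```

Run:
```python
from h import *
grab('wrist','ws16')
plan((.65,-.0755,.06),.03)
im,d,c,P=grab('scene'); 
cv2.imwrite('pics/z8.png',cv2.resize(im[190:360,200:420],None,fx=3.4,fy=3.4,interpolation=cv2.INTER_CUBIC))
```

```text
clock 47.9 yaw 0.0311 turn wy 0.0011 shift cm [0.05 8.1  0.17] pos [ 0.6483 -0.0751  0.141 ] open 0.0324 F [0.9 0.3 0. ] tilt -1.0 [-0.002  0.001 -1.   ] q7 0.45
```

View pics/z8.png

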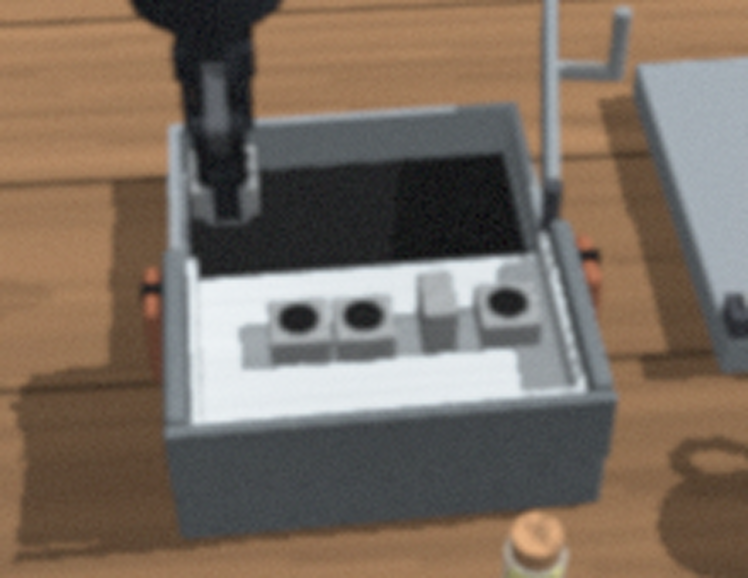

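View pics/ws16.png

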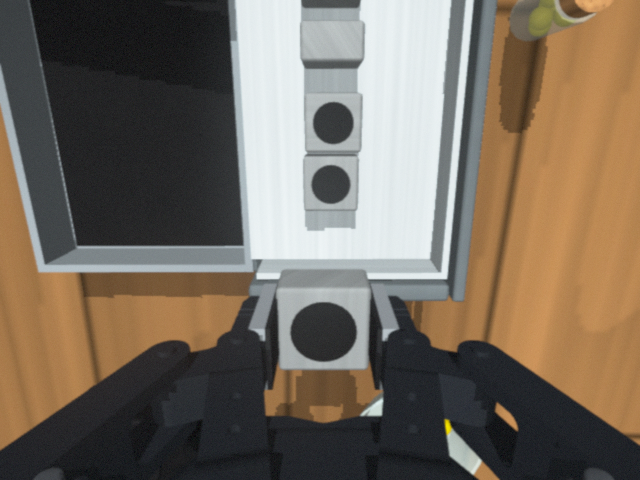

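Run:
```python
from h import *
im,d,c,P=grab('wrist'); z=P[...,2]
m=(abs(z-.085)<.003)&(abs(P[...,0]-.65)<.03)&(P[...,1]<.02)&(P[...,1]>-.075)
Q=P[m]; print('tops y range',np.percentile(Q[:,1],[1,99]).round(4), 'x',np.percentile(Q[:,0],[1,99]).round(4))
for u in(275,290,400):
    print(u,[(v,P[v,u].round(4).tolist()) for v in range(248,292,3)])
```

```text
tops y range [-0.0583  0.0103] x [0.6337 0.6668]
275 [(248, [0.6139, -0.0919, 0.0656]), (251, [0.6139, -0.094, 0.0659]), (254, [0.6139, -0.0962, 0.0661]), (257, [0.6137, -0.099, 0.0646]), (260, [0.6143, -0.0993, 0.0696]), (263, [0.6151, -0.0991, 0.0759]), (266, [0.6156, -0.0996, 0.0799]), (269, [0.6163, -0.0994, 0.0859]), (272, [0.617, -0.0993, 0.0911]), (275, [0.617, -0.1011, 0.0917]), (278, [0.617, -0.1033, 0.0915]), (281, [0.617, -0.1052, 0.092]), (284, [0.6286, -0.0645, 0.1859]), (287, [0.6289, -0.0647, 0.188]), (290, [0.6291, -0.0649, 0.1903])]
290 [(248, [0.6244, -0.0917, 0.0653]), (251, [0.6244, -0.0937, 0.0659]), (254, [0.6244, -0.0962, 0.0651]), (257, [0.6244, -0.0984, 0.0653]), (260, [0.6247, -0.0991, 0.0693]), (263, [0.6253, -0.0989, 0.0754]), (266, [0.6257, -0.099, 0.0808]), (269, [0.6339, -0.0599, 0.1816]), (272, [0.6342, -0.0598, 0.1847]), (275, [0.6345, -0.0599, 0.1876]), (278, [0.6346, -0.0601, 0.1897]), (281, [0.635, -0.0595, 0.1938]), (284, [0.6352, -0.0597, 0.1961]), (287, [0.6353, -0.0603, 0.1972]), (290, [0.6353, -0.0613, 0.1975])]
400 [(248, [0.7011, -0.0888, 0.0664]), (251, [0.7017, -0.0915, 0.0648]), (254, [0.7016, -0.0934, 0.0658]), (257, [0.7019, -0.0958, 0.0654]), (260, [0.7012, -0.0966, 0.0694]), (263, [0.7001, -0.0965, 0.0755]), (266, [0.6987, -0.0959, 0.0825]), (269, [0.698, -0.0964, 0.0867]), (272, [0.6972, -0.0968, 0.0909]), (275, [0.6972, -0.0984, 0.092]), (278, [0.6986, -0.1029, 0.0862]), (281, [0.6976, -0.1026, 0.0918]), (284, [0.6968, -0.1029, 0.0959]), (287, [0.6965, -0.104, 0.0981]), (290, [0.6968, -0.1062, 0.0978])]
```

Emit:
{"method": "servo_tool", "body": {
  "motion": [0,0,0,0.05,2,0.15,255,0,0,0,0,2,0,255,0,0,0,0,2,0,255,0,0,0,0,1.6,0,255,0,0,0,0,1,0,255,0,0,0,0,0,0,255,0,0,0,0,0,0,255,0,0,0,0,0,0,255]
}}

```text
clock: 48.67
eef_pos: [0.6515, -0.0775, 0.0572]
ee_rot: [-0.507, 0.492, -0.493, 0.508]
ft_force: [0.5, 0.2, -0.7]
opening: 0.0326
```

Run:
```python
from h import *
plan((.65,-.077,.027),.03)
im,d,c,P=grab('wrist','ws17'); z=P[...,2]
m=(abs(z-.085)<.003)&(abs(P[...,0]-.65)<.03)&(P[...,1]<.02)&(P[...,1]>-.07)
print('tops y',np.percentile(P[m][:,1],[1,99]).round(4))
for u in(300,323,345): print([(v,P[v,u].round(4).tolist()) for v in range(262,310,6)])
```

```text
clock 48.67 yaw 0.0295 turn wy -0.0005 shift cm [-0.05  3.02 -0.15] pos [ 0.6515 -0.0775  0.0572] open 0.0326 F [ 0.5  0.2 -0.7] tilt -1.0 [ 0.002 -0.    -1.   ] q7 0.51
tops y [-0.0576  0.0102]
[(262, [0.639, -0.0716, 0.0654]), (268, [0.6391, -0.0745, 0.0657]), (274, [0.641, -0.0624, 0.1013]), (280, [0.6413, -0.0621, 0.1077]), (286, [0.6415, -0.0627, 0.1116]), (292, [0.6417, -0.0636, 0.1147]), (298, [0.6418, -0.0659, 0.1147]), (304, [0.6418, -0.0678, 0.1154])]
[(262, [0.65, -0.0711, 0.0658]), (268, [0.6501, -0.0742, 0.0656]), (274, [0.6497, -0.0617, 0.1024]), (280, [0.6497, -0.0616, 0.1082]), (286, [0.6497, -0.0616, 0.1133]), (292, [0.6497, -0.0631, 0.1151]), (298, [0.6498, -0.065, 0.1158]), (304, [0.6499, -0.068, 0.1145])]
[(262, [0.6604, -0.0706, 0.0663]), (268, [0.6606, -0.0741, 0.0652]), (274, [0.6581, -0.0622, 0.1007]), (280, [0.6577, -0.0615, 0.108]), (286, [0.6575, -0.062, 0.1121]), (292, [0.6575, -0.0634, 0.114]), (298, [0.6575, -0.0653, 0.1148]), (304, [0.6576, -0.0676, 0.1149])]
```

Emit:
{"method": "servo_tool", "body": {
  "motion": [0,0,0,-0.05,1.2,0,255,0,0,0,0,0.9,0,255,0,0,0,0,0.7,0,255,0,0,0,0,0,0,255,0,0,0,0,0,0,255]
}}

```text
clock: 49.13
eef_pos: [0.6507, -0.077, 0.028]
ee_rot: [-0.507, 0.493, -0.493, 0.507]
ft_force: [-1.6, 0.8, 3.6]
opening: 0.0327
```

Emit:
{"method": "servo_tool", "body": {
  "motion": [0,0,0,0,0,0,200,0,0,0,0,0,0,105,0,0,0,0,0,0,105,0,0,0,0,0,0,105,0,0,0,0,-1,0,105,0,0,0,0,-2,0,105,0,0,0,0,-3,0,105,0,0,0,0,-3,0,105,0,0,0,0,-3,0,105,0,0,0,0,-3,0,105,0,0,0,0,-3,0,105,0,0,0,0,0,0,105,0,0,0,0,0,0,105]
}}

```text
clock: 50.22
eef_pos: [0.6517, -0.0775, 0.2106]
ee_rot: [-0.506, 0.491, -0.494, 0.508]
ft_force: [-0.3, -0.1, -0.8]
opening: 0.0503
```

Run:
```python
from h import *
plan((.47,-.3,.2),.03)
im,d,c,P=grab('wrist','ws18')
S=grab('scene','sc6'); cv2.imwrite('pics/z9.png',cv2.resize(S[0][190:300,120:380],None,fx=3,fy=3,interpolation=cv2.INTER_CUBIC))
```

```text
clock 50.22 yaw 0.0291 turn wy -0.0009 shift cm [ 21.69   1.06 -18.83] pos [ 0.6517 -0.0775  0.2106] open 0.0503 F [-0.3 -0.1 -0.8] tilt -1.0 [ 0.005 -0.    -1.   ] q7 0.42
```

View pics/ws18.png

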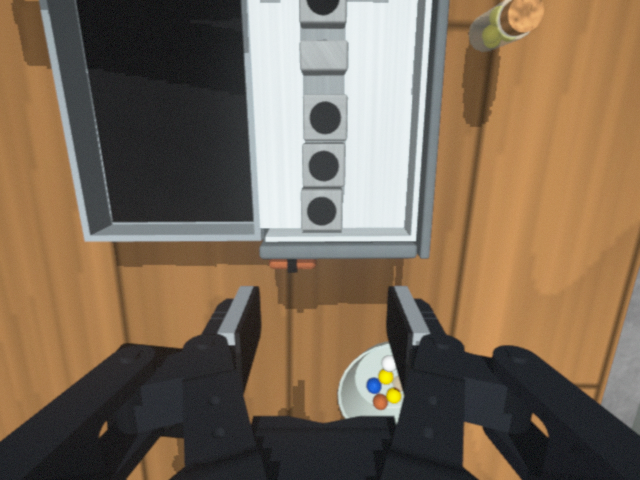

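View pics/z9.png

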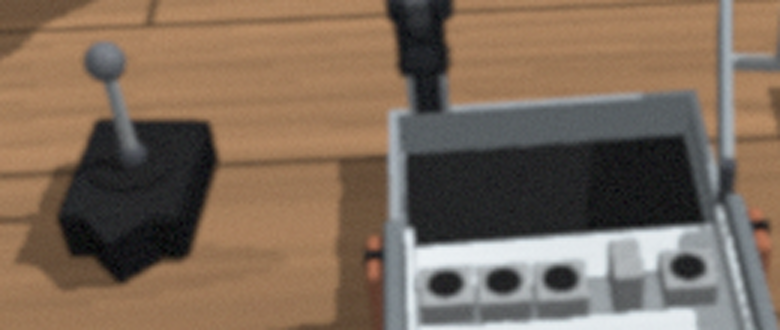

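Emit:
{"method": "servo_tool", "body": {
  "motion": [0,0,0,1.96,0,-1.36,105,0,0,0,1.96,0,-1.36,105,0,0,0,1.96,0,-1.36,105,0,0,0,1.96,0,-1.36,105,0,0,0,1.96,0,-1.36,105,0,0,0,1.96,0,-1.36,105,0,0,0,1.96,0,-1.36,105,0,0,0,1.96,0,-1.36,105,0,0,0,1.96,0,-1.36,105,0,0,0,1.96,0,-1.36,105,0,0,0,1.96,0,-1.36,105,0,0,0,1.96,0,-1.36,105,0,0,0,1.96,0,-1.36,105,0,0,0,1.96,0,-1.36,105,0,0,0,0,0,0,105,0,0,0,0,0,0,105,0,0,0,0,0,0,105]
}}

```text
clock: 51.73
eef_pos: [0.4684, -0.3554, 0.2067]
ee_rot: [-0.507, 0.493, -0.492, 0.508]
ft_force: [0.6, -0.4, -0.2]
opening: 0.0502
```

```bash
cat > pod.py <<'E'
from h import *
import sys
im,d,c,P=grab('wrist',sys.argv[1]); z=P[...,2]
m=(abs(z-.045)<.004)&(abs(P[...,0]-.49)<.12)&(abs(P[...,1]+.3)<.12)
k,l,s,ce=cv2.connectedComponentsWithStats(m.astype(np.uint8)); i=1+s[1:,4].argmax()
Q=(P[l==i][:,:2]*1000).astype(np.float32); print(len(Q),cv2.minAreaRect(Q)); 
hull=cv2.convexHull(Q); print(cv2.approxPolyDP(hull,6,True)[:,0].round(1).tolist())
m=(z>.127)&(z<.16)&(abs(P[...,0]-.49)<.12)&(abs(P[...,1]+.3)<.12)&(im.max(2)>60)
k,l,s,ce=cv2.connectedComponentsWithStats(m.astype(np.uint8)); i=1+s[1:,4].argmax(); m=l==i
A=P[m]; b=np.c_[2*A,np.ones(len(A))]; x=np.linalg.lstsq(b,(A**2).sum(1),rcond=None)[0]
print('knob sphere',x[:3].round(4),'r',np.sqrt(x[3]+x[:3]@x[:3]).round(4),len(A),'mean',A.mean(0).round(4),'top',A[:,2].max().round(4), 'px',ce[i])
E
python3 pod.py wp1
```

```text
9876 ((489.11767578125, -307.5185852050781), (89.37938690185547, 133.29644775390625), 84.99392700195312)
[[555.5999755859375, -312.6000061035156], [529.7000122070312, -266.79998779296875], [429.29998779296875, -258.70001220703125], [420.29998779296875, -343.3999938964844], [522.0, -354.8999938964844]]
knob sphere [ 0.4771 -0.3065  0.1411] r 0.0136 1567 mean [ 0.4767 -0.3055  0.1502] top 0.1561 px [341.68410976 156.1448628 ]
```

View pics/wp1.png

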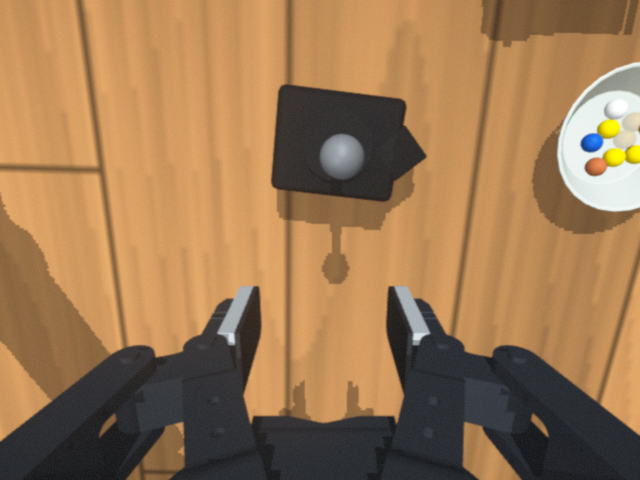

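Run:
```python
from h import *
plan((.477,-.3065,.087),-.092)
```

```text
clock 51.78 yaw 0.0312 turn wy 0.1232 shift cm [-4.91 11.98  0.36] pos [ 0.4689 -0.355   0.2068] open 0.0507 F [ 0.5  0.6 -0.6] tilt -1.0 [-0.001  0.002 -1.   ] q7 0.93
```

Emit:
{"method": "servo_tool", "body": {
  "motion": [0,0.0616,0,0,0,0,105,0,0.0616,0,0,0,0,105,0,0,0,-1.23,0,0.09,105,0,0,0,-1.23,0,0.09,105,0,0,0,-1.23,0,0.09,105,0,0,0,-1.23,0,0.09,105,0,0,0,0,1,0,105,0,0,0,0,1,0,105,0,0,0,0,1,0,105,0,0,0,0,1,0,105,0,0,0,0,1,0,105,0,0,0,0,0,0,105,0,0,0,0,0,0,105]
}}

```text
clock: 52.87
eef_pos: [0.4757, -0.3083, 0.157]
ee_rot: [-0.476, 0.524, -0.523, 0.475]
ft_force: [-0.2, -0.4, 0.4]
opening: 0.0503
```

```bash
python3 pod.py wp2
python3 - <<'E'
from h import *
plan((.477,-.3065,.087),-.092)
E
```

```text
10852 ((488.98150634765625, -307.4601745605469), (89.35807800292969, 133.01329040527344), 84.76578521728516)
[[555.2000122070312, -313.1000061035156], [530.0, -266.6000061035156], [431.79998779296875, -258.1000061035156], [419.29998779296875, -339.8999938964844], [525.0999755859375, -353.3999938964844]]
knob sphere [ 0.4772 -0.3064  0.1411] r 0.0136 2085 mean [ 0.4774 -0.3033  0.1498] top 0.1561 px [328.00431655 253.01582734]
clock 52.92 yaw -0.0948 turn wy -0.0028 shift cm [-0.22  7.07  0.06] pos [ 0.4762 -0.3086  0.1577] open 0.0501 F [ 0.2 -0.2  0.7] tilt -1.0 [-0. -0. -1.] q7 0.76
```

View pics/wp2.png

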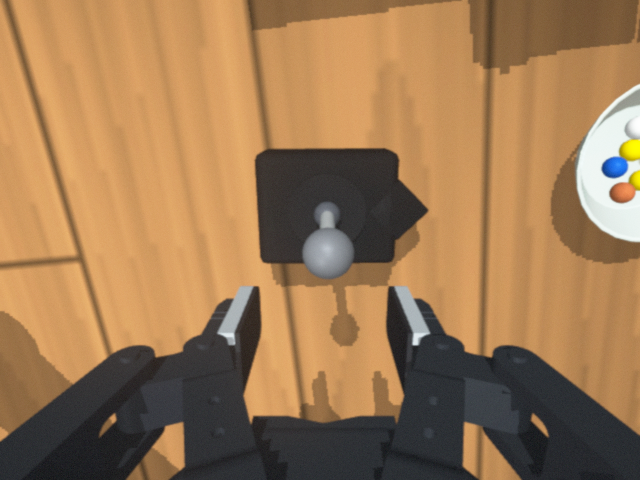

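Emit:
{"method": "servo_tool", "body": {
  "motion": [0,0,0,-0.2,1.5,0.1,105,0,0,0,0,1.5,0,105,0,0,0,0,1.5,0,105,0,0,0,0,1.4,0,105,0,0,0,0,1.2,0,105,0,0,0,0,0,0,105,0,0,0,0,0,0,105,0,0,0,0,0,0,255,0,0,0,0,0,0,255,0,0,0,0,0,0,255,0,0,0,0,0,0,255,0,0,0,0,0,0,255]
}}

```text
clock: 53.92
eef_pos: [0.4785, -0.307, 0.0882]
ee_rot: [0.476, -0.522, 0.524, -0.476]
ft_force: [-0.8, 1.1, 6.8]
opening: 0.0246
```

Run:
```python
from h import *
plan((.477,-.3065,.087),-.092)
grab('wrist','wp3')
```

```text
clock 53.92 yaw -0.094 turn wy -0.002 shift cm [-0.04  0.12 -0.15] pos [ 0.4785 -0.307   0.0882] open 0.0246 F [-0.8  1.1  6.8] tilt -1.0 [ 0.002 -0.001 -1.   ] q7 0.82
```

View pics/wp3.png

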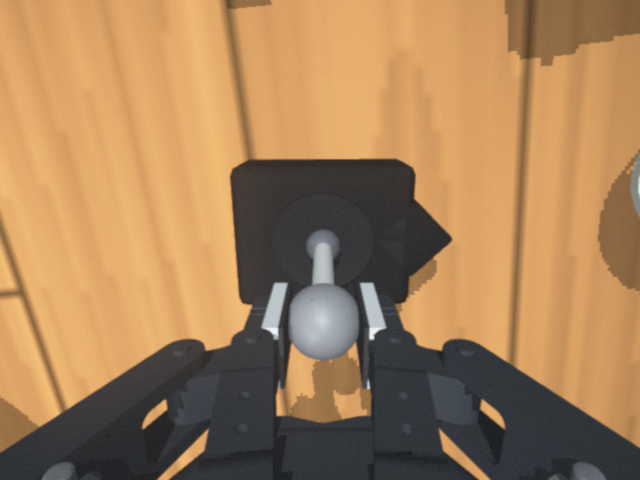

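Emit:
{"method": "servo_tool", "body": {
  "motion": [0,0,0,0,0,0.28,255,0,0,0,0,0.02,0.28,255,0,0,0,0,0.02,0.28,255,0,0,0,0,0.03,0.27,255,0,0,0,0,0.04,0.27,255,0,0,0,0,0.05,0.27,255,0,0,0,0,0.06,0.27,255,0,0,0,0,0.07,0.27,255,0,0,0,0,0.07,0.27,255,0,0,0,0,0.08,0.26,255,0,0,0,0,0.09,0.26,255,0,0,0,0,0.1,0.26,255]
}}

```text
clock: 54.97
eef_pos: [0.5014, -0.3108, 0.0815]
ee_rot: [-0.478, 0.527, -0.519, 0.472]
ft_force: [-17.4, 0.7, 22.6]
opening: 0.0249
```

Run:
```python
from h import *
plan((.477,-.3065,.087),-.092)
S=grab('scene','sc7'); cv2.imwrite('pics/z10.png',cv2.resize(S[0][170:340,110:390],None,fx=2.8,fy=2.8,interpolation=cv2.INTER_CUBIC))
```

```text
clock 54.97 yaw -0.0961 turn wy -0.0041 shift cm [-0.2  -0.55 -2.47] pos [ 0.5014 -0.3108  0.0815] open 0.0249 F [-17.4   0.7  22.6] tilt -0.9999 [-0.014  0.003 -1.   ] q7 0.81
```

View pics/z10.png

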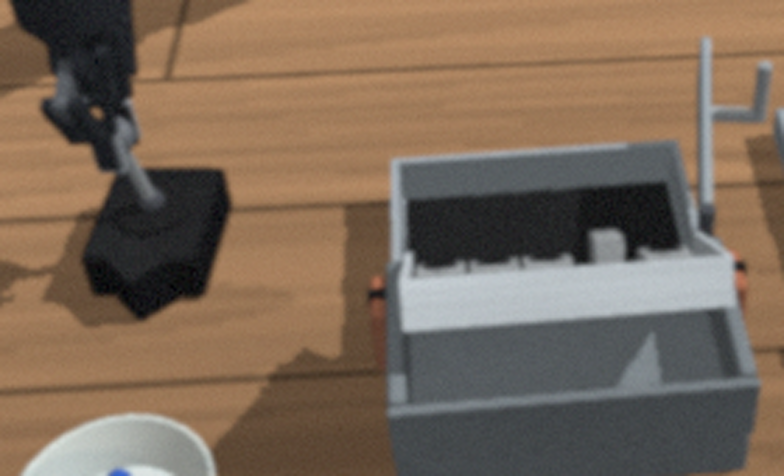

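Emit:
{"method": "servo_tool", "body": {
  "motion": [0,0,0,0,-0.1,0.27,255,0,0,0,0,-0.1,0.27,255,0,0,0,0,0,0.27,255,0,0,0,0,0,0.27,255,0,0,0,0,0,0,255]
}}

```text
clock: 55.43
eef_pos: [0.5113, -0.3099, 0.0802]
ee_rot: [-0.478, 0.529, -0.519, 0.472]
ft_force: [-11.5, 0.3, 0.2]
opening: 0.0253
```

Run:
```python
from h import *
plan((.477,-.3065,.087),-.092)
S=grab('scene','sc8'); cv2.imwrite('pics/z11.png',cv2.resize(S[0][170:340,110:390],None,fx=2.8,fy=2.8,interpolation=cv2.INTER_CUBIC))
D=grab('side'); cv2.imwrite('pics/z12.png',cv2.resize(D[0][180:320,270:500],None,fx=3.4,fy=3.4,interpolation=cv2.INTER_CUBIC))
grab('wrist','wp4')
```

```text
clock 55.43 yaw -0.0966 turn wy -0.0046 shift cm [-0.02 -0.68 -3.45] pos [ 0.5113 -0.3099  0.0802] open 0.0253 F [-11.5   0.3   0.2] tilt -0.9999 [-0.016  0.005 -1.   ] q7 0.81
```

View pics/z11.png

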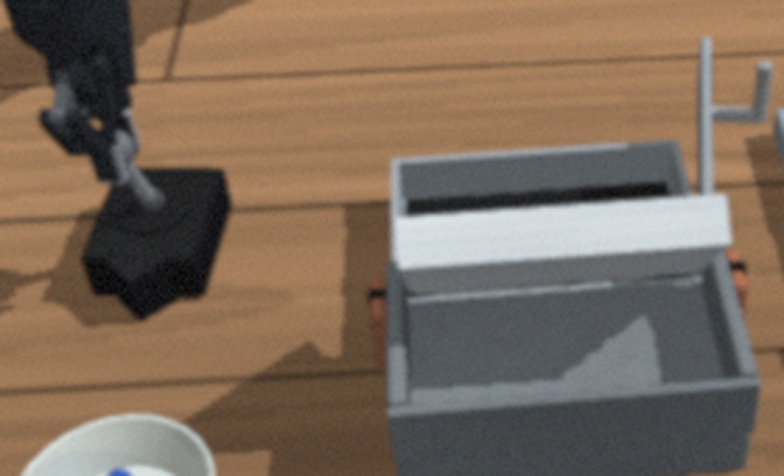

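View pics/z12.png

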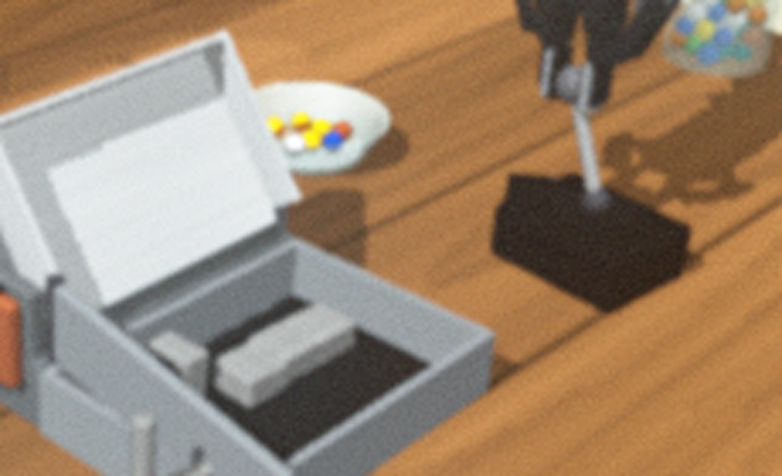

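View pics/wp4.png

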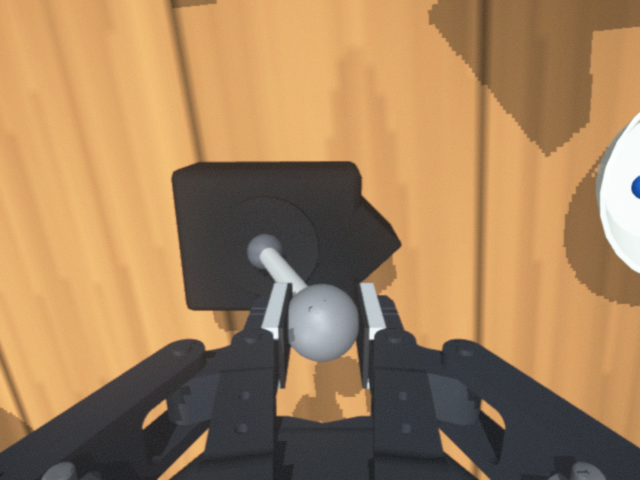

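Emit:
{"method": "servo_tool", "body": {
  "motion": [0,0,0,0,0.1,0.25,255,0,0,0,0,0.1,0.25,255,0,0,0,0,0.1,0.25,255,0,0,0,0,0.1,0.15,255,0,0,0,0,0,0,255,0,0,0,0,0,0,255]
}}

```text
clock: 56.08
eef_pos: [0.519, -0.3114, 0.0772]
ee_rot: [-0.479, 0.529, -0.518, 0.472]
ft_force: [-14.9, 1.3, 7.6]
opening: 0.0248
```

```bash
cat > knob.py <<'E'
from h import *
plan((.477,-.3065,.087),-.092)
im,d,c,P=grab('wrist'); z=P[...,2]; g=im.astype(int)
m=np.zeros(z.shape,bool); m[285:362,292:357]=1
v,u=np.mgrid[:480,:640]; m&=(np.hypot(u-323,v-322)<28)
A=P[m]; x=np.linalg.lstsq(np.c_[2*A,np.ones(len(A))],(A**2).sum(1),rcond=None)[0]
k=x[:3]; print('knob',k.round(4),'r',np.sqrt(x[3]+k@k).round(4),'theta',np.arctan2(np.hypot(k[0]-.4772,k[1]+.3064),k[2]-.055).round(3), np.arcsin(np.hypot(k[0]-.4772,k[1]+.3064)/.085).round(3))
im,d,c,P=grab('side'); m=(P[...,0]>.58)&(P[...,0]<.75)&(abs(P[...,1])<.08)&(P[...,2]>.09)&(im.min(2)>130)
A=P[m]; n=np.linalg.svd(A-A.mean(0),full_matrices=False)[2][2]; print('bed',len(A),n.round(3),np.arccos(abs(n[2])).round(3),'-> stick',(np.arccos(abs(n[2]))/2.3).round(3))
E
python3 knob.py
```

```text
clock 56.08 yaw -0.0968 turn wy -0.0048 shift cm [-0.1  -0.98 -4.22] pos [ 0.519  -0.3114  0.0772] open 0.0248 F [-14.9   1.3   7.6] tilt -0.9998 [-0.018  0.005 -1.   ] q7 0.8
knob [ 0.5267 -0.2755  0.1999] r 0.0671 theta 0.383 0.757
bed 2797 [ 0.947  0.025 -0.321] 1.244 -> stick 0.541
```

Emit:
{"method": "servo_tool", "body": {
  "motion": [0,0,0,0,0,0.05,255,0,0,0,0,0,0,255,0,0,0,0,0,0,255,0,0,0,0,0,0,255,0,0,0,0,0,0,255,0,0,0,0,0,0,255,0,0,0,0,0,0,255,0,0,0,0,0,0,255,0,0,0,0,0,0,255,0,0,0,0,0,0,255,0,0,0,0,0,0,255,0,0,0,0,0,0,255,0,0,0,0,0,0,255,0,0,0,0,0,0,255,0,0,0,0,0,0,255,0,0,0,0,0,0,255,0,0,0,0,0,0,255,0,0,0,0,0,0,255]
}}

```text
clock: 57.68
eef_pos: [0.519, -0.3114, 0.0772]
ee_rot: [-0.479, 0.529, -0.518, 0.471]
ft_force: [-15.8, 1.8, 8.6]
opening: 0.0245
```

```bash
python3 knob.py
python3 - <<'E'
from h import *
D=grab('side'); cv2.imwrite('pics/z13.png',cv2.resize(D[0][180:320,270:500],None,fx=3.4,fy=3.4,interpolation=cv2.INTER_CUBIC))
grab('wrist','wp5')
E
```

```text
clock 57.68 yaw -0.097 turn wy -0.005 shift cm [-0.1  -0.98 -4.23] pos [ 0.519  -0.3114  0.0772] open 0.0245 F [-15.8   1.8   8.6] tilt -0.9998 [-0.019  0.005 -1.   ] q7 0.8
knob [ 0.5274 -0.2756  0.1993] r 0.0666 theta 0.387 0.765
bed 2799 [ 0.948  0.025 -0.316] 1.249 -> stick 0.543
```

View pics/z13.png

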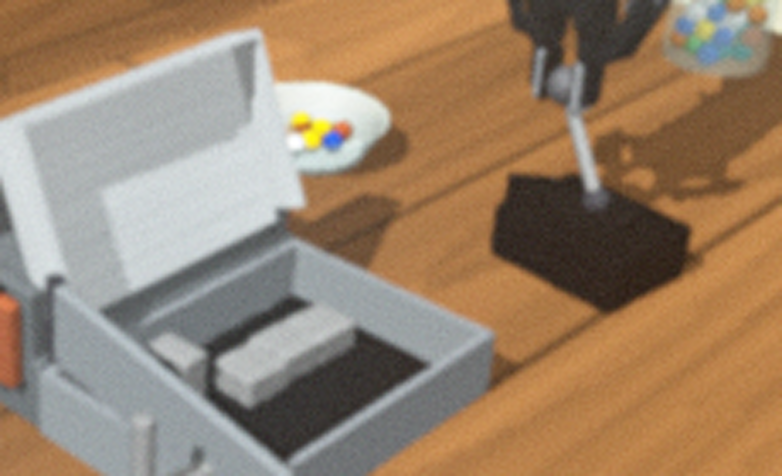

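View pics/wp5.png

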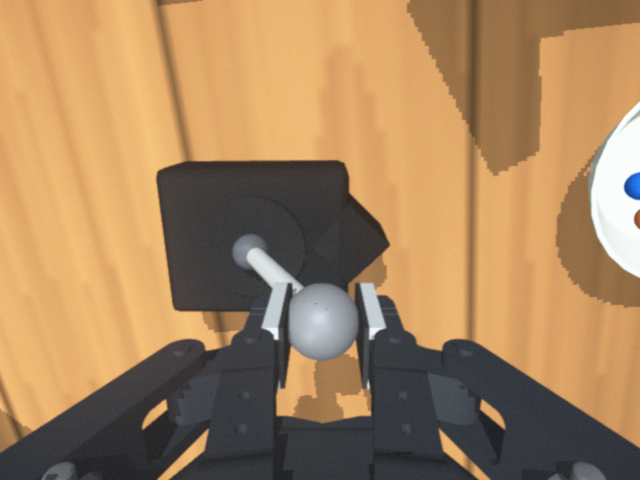

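Emit:
{"method": "servo_tool", "body": {
  "motion": [0,0,0,0,0,0,255,0,0,0,0,0,0,255,0,0,0,0,0,0,255,0,0,0,0,0,0,255,0,0,0,0,0,0,255,0,0,0,0,0,0,255,0,0,0,0,0,0,255,0,0,0,0,0,0,255,0,0,0,0,0,0,255,0,0,0,0,0,0,255,0,0,0,0,0,0,255,0,0,0,0,0,0,255,0,0,0,0,0,0,255,0,0,0,0,0,0,255]
}}

```text
clock: 59.05
eef_pos: [0.519, -0.3114, 0.0772]
ee_rot: [-0.479, 0.529, -0.518, 0.471]
ft_force: [-15.2, 2.1, 8.6]
opening: 0.0244
```

Emit:
{"method": "servo_tool", "body": {
  "motion": [0,0,0,0,-0.12,-0.52,255,0,0,0,0,-0.12,-0.52,255,0,0,0,0,-0.11,-0.52,255,0,0,0,0,-0.1,-0.53,255,0,0,0,0,-0.1,-0.53,255,0,0,0,0,-0.08,-0.53,255,0,0,0,0,-0.07,-0.53,255,0,0,0,0,-0.06,-0.53,255,0,0,0,0,-0.04,-0.53,255,0,0,0,0,-0.03,-0.53,255,0,0,0,0,0,0,255,0,0,0,0,0,0,255]
}}

```text
clock: 60.05
eef_pos: [0.4841, -0.3094, 0.0924]
ee_rot: [0.474, -0.518, 0.527, -0.478]
ft_force: [4.4, 0.9, 16.1]
opening: 0.0246
```

Run:
```python
from h import *
plan((.4785,-.307,.0882),-.092)
```

```text
clock 60.05 yaw -0.0932 turn wy -0.0012 shift cm [-0.19  0.42 -0.58] pos [ 0.4841 -0.3094  0.0924] open 0.0246 F [ 4.4  0.9 16.1] tilt -0.9999 [ 0.014 -0.006 -1.   ] q7 0.82
```

Near upright; open and back straight up.

Emit:
{"method": "servo_tool", "body": {
  "motion": [0,0,0,0,0,0,180,0,0,0,0,0,0,105,0,0,0,0,0,0,105,0,0,0,0,0,0,105,0,0,0,0,0,0,105,0,0,0,0,-1,0,105,0,0,0,0,-2,0,105,0,0,0,0,-3,0,105,0,0,0,0,-3,0,105,0,0,0,0,-3,0,105,0,0,0,0,0,0,105,0,0,0,0,0,0,105]
}}

```text
clock: 61.05
eef_pos: [0.4783, -0.307, 0.2088]
ee_rot: [0.475, -0.522, 0.524, -0.476]
ft_force: [-0.9, 0.5, -0.2]
opening: 0.0507
```

```bash
python3 pod.py wp6
python3 - <<'E'
from h import *
plan((.55,.0,.2),.03)
S=grab('scene','sc9');D=grab('side','sd9'); cv2.imwrite('pics/z14.png',cv2.resize(S[0][170:340,110:390],None,fx=2.8,fy=2.8,interpolation=cv2.INTER_CUBIC))
cv2.imwrite('pics/z15.png',cv2.resize(D[0][180:350,230:480],None,fx=3.2,fy=3.2,interpolation=cv2.INTER_CUBIC))
E
python3 door.py
```

```text
8171 ((488.7547912597656, -307.3270568847656), (89.30270385742188, 132.7202606201172), 84.8321304321289)
[[554.9000244140625, -312.29998779296875], [531.4000244140625, -267.3999938964844], [431.29998779296875, -257.8999938964844], [420.1000061035156, -341.1000061035156], [522.7999877929688, -353.6000061035156]]
knob sphere [ 0.4771 -0.3065  0.1411] r 0.0136 1353 mean [ 0.4774 -0.3039  0.1499] top 0.1563 px [323.15890613 228.69105691]
clock 61.1 yaw -0.0939 turn wy -0.1239 shift cm [-30.38   0.72   8.17] pos [ 0.4775 -0.3061  0.2072] open 0.0501 F [-0.5  0.4 -0.5] tilt -1.0 [ 0.  0. -1.] q7 0.72
door angle -1.4045044665204993 n 240 mean [0.48961506 0.12233634] dir [ 0.99072663 -0.1358703 ]
```

View pics/z14.png

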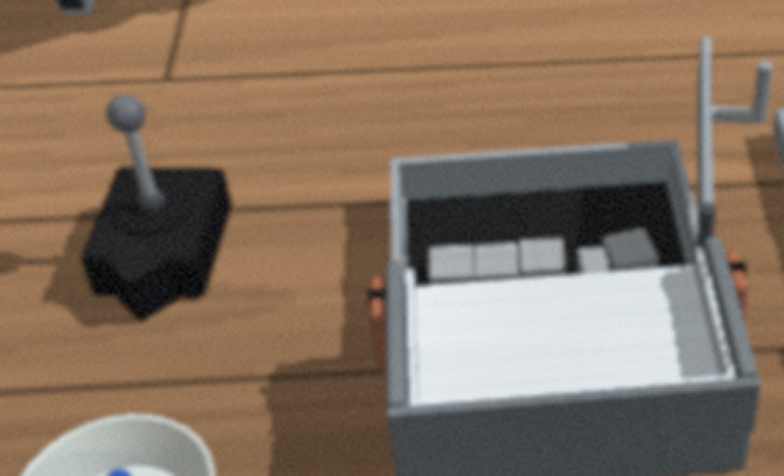

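View pics/z15.png

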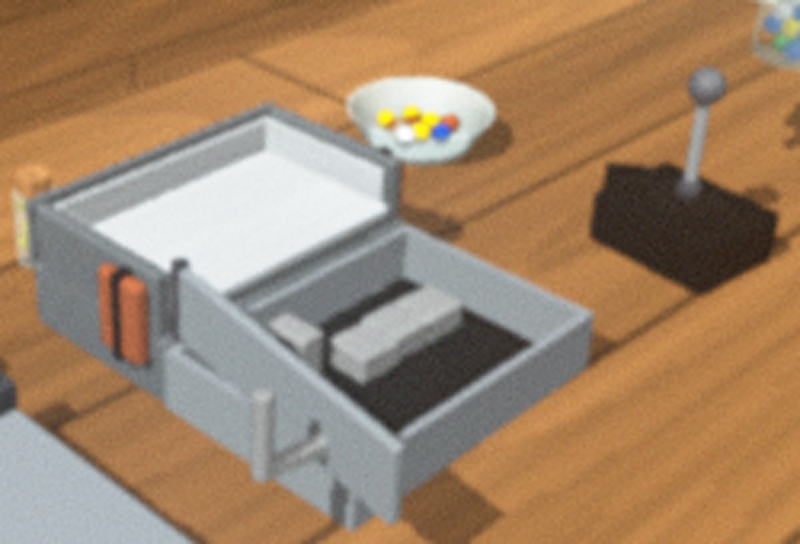

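Run:
```python
from h import *
plan((.4336,.1777,.16),-.077)
```

```text
clock 61.25 yaw -0.0939 turn wy -0.0169 shift cm [-47.84   4.55  -8.02] pos [ 0.4767 -0.3054  0.2055] open 0.0502 F [-0.7 -0.  -0.4] tilt -1.0 [-0.003  0.001 -1.   ] q7 0.72
```

Emit:
{"method": "servo_tool", "body": {
  "motion": [0,-0.0169,0,0,0,0,105,0,0,0,-2.66,0,-0.445,105,0,0,0,-2.66,0,-0.445,105,0,0,0,-2.66,0,-0.445,105,0,0,0,-2.66,0,-0.445,105,0,0,0,-2.66,0,-0.445,105,0,0,0,-2.66,0,-0.445,105,0,0,0,-2.66,0,-0.445,105,0,0,0,-2.66,0,-0.445,105,0,0,0,-2.66,0,-0.445,105,0,0,0,-2.66,0,-0.445,105,0,0,0,-2.66,0,-0.445,105,0,0,0,-2.66,0,-0.445,105,0,0,0,-2.66,0,-0.445,105,0,0,0,-2.66,0,-0.445,105,0,0,0,-2.66,0,-0.445,105,0,0,0,-2.66,0,-0.445,105,0,0,0,-2.66,1,-0.445,105,0,0,0,-2.66,1,-0.445,105,0,0,0,0,1,0,105]
}}

```text
clock: 62.92
eef_pos: [0.4333, 0.1834, 0.1759]
ee_rot: [-0.483, 0.517, -0.516, 0.483]
ft_force: [0.0, -0.1, -1.1]
opening: 0.0501
```

Emit:
{"method": "servo_tool", "body": {
  "motion": [0,0,0,0,1,0,105,0,0,0,0,0,0,105,0,0,0,0,0,0,105]
}}

```text
clock: 63.17
eef_pos: [0.4343, 0.1756, 0.1662]
ee_rot: [0.481, -0.519, 0.519, -0.479]
ft_force: [0.6, -0.2, 1.0]
opening: 0.0506
```

Run:
```python
from h import *
plan((.4336,.1777,.047),-.077)
im,d,c,P=grab('wrist','wd1'); z=P[...,2]
for zz in(.085,.1,.115):
    m=(abs(z-zz)<.003)&(abs(P[...,0]-.434)<.03)&(abs(P[...,1]-.18)<.025)&(im.min(2)>90)
    if m.any(): print(zz,m.sum(),P[m].mean(0).round(4),P[m].min(0).round(4),P[m].max(0).round(4))
S=grab('scene'); Q=S[3]; m=(Q[...,0]>.44)&(Q[...,0]<.58)&(abs(Q[...,1])<.1)
print('max z in pan area',np.percentile(Q[m][:,2],[50,99,100]))
```

```text
clock 63.17 yaw -0.0791 turn wy -0.0021 shift cm [-0.21 11.92 -0.08] pos [0.4343 0.1756 0.1662] open 0.0506 F [ 0.6 -0.2  1. ] tilt -1.0 [-0.001 -0.002 -1.   ] q7 -0.45
0.085 36 [0.4314 0.1806 0.0849] [0.4258 0.1775 0.082 ] [0.4371 0.1819 0.0878]
0.1 39 [0.432  0.1806 0.1   ] [0.4263 0.1779 0.097 ] [0.4369 0.1821 0.103 ]
0.115 48 [0.4318 0.1806 0.1152] [0.426  0.1763 0.1122] [0.4373 0.1821 0.1179]
max z in pan area [0.00835544 0.04064146 0.042887  ]
```

View pics/wd1.png

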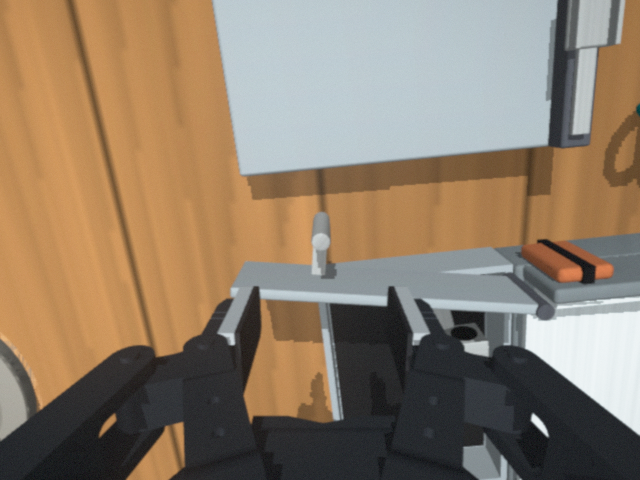

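Emit:
{"method": "servo_tool", "body": {
  "motion": [0,0,0,0,2,-0.2,105,0,0,0,0,2,0,105,0,0,0,0,2,0,105,0,0,0,0,2,0,105,0,0,0,0,1.7,0,105,0,0,0,0,1.3,0,105,0,0,0,0,0.8,0,105,0,0,0,0,0,0,105,0,0,0,0,0,0,105,0,0,0,0,0,0,255,0,0,0,0,0,0,255,0,0,0,0,0,0,255,0,0,0,0,0,0,255,0,0,0,0,0,0,255,0,0,0,0,0,0,255,0,0,0,0,0,0,255]
}}

```text
clock: 64.6
eef_pos: [0.4329, 0.1781, 0.0498]
ee_rot: [-0.48, 0.519, -0.519, 0.481]
ft_force: [-2.1, -0.4, 5.6]
opening: 0.0107
```

```bash
python3 - <<'E'
from h import *
plan((.4336,.1777,.047),-.077)
s=get_state(); p=s['eef_pos'][:2]; yaw=-.078
H=np.array([.581,.109]); r=p-H; print('r',np.linalg.norm(r),'tool x,z',r@[np.sin(yaw),-np.cos(yaw)],r@[np.cos(yaw),np.sin(yaw)])
E
python3 door.py
```

```text
clock 64.6 yaw -0.0771 turn wy -0.0001 shift cm [0.04 0.28 0.07] pos [0.4329 0.1781 0.0498] open 0.0107 F [-2.1 -0.4  5.6] tilt -1.0 [ 0.     0.001 -1.   ] q7 -0.27
r 0.1634267810064275 tool x,z -0.05739044383438481 -0.15301846197964197
door angle -1.4008640570494235 n 233 mean [0.4945969  0.12198298] dir [ 0.99022545 -0.13947605]
```

Emit:
{"method": "servo_tool", "body": {
  "motion": [0,-0.08,0,1.23,0,-0.4,255,0,-0.08,0,1.23,0,-0.4,255,0,-0.08,0,1.23,0,-0.4,255,0,-0.08,0,1.23,0,-0.4,255,0,-0.08,0,1.23,0,-0.4,255,0,-0.08,0,1.23,0,-0.4,255,0,-0.08,0,1.23,0,-0.4,255,0,0,0,0,0,0,255]
}}

```text
clock: 65.32
eef_pos: [0.4192, 0.0869, 0.0497]
ee_rot: [-0.605, 0.366, -0.366, 0.605]
ft_force: [-2.9, 0.1, 8.7]
opening: 0.0106
```

```bash
cat > dd.py <<'E'
from h import *
plan((.5281,-.0434,.0469),1.6009)
s=get_state(); Rm=R.from_quat(s['ee_rot']).as_matrix(); print('F tool',(Rm.T@s['ft_force']).round(1))
p=s['eef_pos'][:2]; yaw=np.arctan2(Rm[1,2],Rm[0,2])
H=np.array([.581,.109]); r=p-H; print('r',np.linalg.norm(r),'tool x,z',r@[np.sin(yaw),-np.cos(yaw)],r@[np.cos(yaw),np.sin(yaw)])
E
python3 dd.py; python3 door.py
```

```text
clock 65.32 yaw 0.4825 turn wy -1.1184 shift cm [ 10.49   0.28 -13.35] pos [0.4192 0.0869 0.0497] open 0.0106 F [-2.9  0.1  8.7] tilt -1.0 [ 0.  0. -1.] q7 0.38
F tool [-1.4 -8.7 -2.6]
r 0.16325729258991895 tool x,z -0.05547078150618018 -0.15354457327722143
door angle 1.1639087975543283 n 331 mean [0.49587346 0.06900917] dir [-0.906073   -0.42312139]
```

Low forces; carry on with 10 more rows.

Emit:
{"method": "servo_tool", "body": {
  "motion": [0,-0.08,0,1.23,0,-0.4,255,0,-0.08,0,1.23,0,-0.4,255,0,-0.08,0,1.23,0,-0.4,255,0,-0.08,0,1.23,0,-0.4,255,0,-0.08,0,1.23,0,-0.4,255,0,-0.08,0,1.23,0,-0.4,255,0,-0.08,0,1.23,0,-0.4,255,0,-0.08,0,1.23,0,-0.4,255,0,-0.08,0,1.23,0,-0.4,255,0,-0.08,0,1.23,0,-0.4,255,0,0,0,0,0,0,255]
}}

```text
clock: 66.28
eef_pos: [0.4847, -0.0219, 0.0497]
ee_rot: [0.7, -0.101, 0.103, -0.699]
ft_force: [-2.3, -2.6, 9.0]
opening: 0.0106
```

```bash
python3 dd.py; python3 door.py
```

```text
clock 66.28 yaw 1.2823 turn wy -0.3186 shift cm [ 4.28  0.28 -2.28] pos [ 0.4847 -0.0219  0.0497] open 0.0106 F [-2.3 -2.6  9. ] tilt -1.0 [ 0.003 -0.001 -1.   ] q7 1.44
F tool [-1.4 -9.  -3.2]
r 0.16253034690620766 tool x,z -0.05512532489123455 -0.15289641009875948
door angle 0.36194707109403923 n 456 mean [0.549214   0.01432395] dir [-0.32588442 -0.94540962]
```

Emit:
{"method": "servo_tool", "body": {
  "motion": [0,-0.08,0,1.23,0,-0.4,255,0,-0.08,0,1.23,0,-0.4,255,0,-0.08,0,1.23,0,-0.4,255,0,-0.08,0,1.23,0,-0.4,255,0,0,0,0,0,0,255,0,0,0,0,0,0,255]
}}

```text
clock: 66.83
eef_pos: [0.5289, -0.0446, 0.0498]
ee_rot: [0.707, 0.011, -0.01, -0.707]
ft_force: [-0.8, -2.4, 7.2]
opening: 0.0103
```

```bash
python3 dd.py; python3 door.py
```

```text
clock 66.83 yaw 1.5993 turn wy -0.0016 shift cm [-0.08  0.29  0.12] pos [ 0.5289 -0.0446  0.0498] open 0.0103 F [-0.8 -2.4  7.2] tilt -1.0 [ 0.001 -0.001 -1.   ] q7 1.8
F tool [-0.9 -7.2 -2.4]
r 0.16218048680892763 tool x,z -0.05642711199959222 -0.1520476613860477
door angle 0.05264543039590404 n 481 mean [0.57939313 0.00663916] dir [-0.02264349 -0.9997436 ]
```

Emit:
{"method": "servo_tool", "body": {
  "motion": [0,-0.01,0,0.2,0,0,255,0,-0.01,0,0.2,0,0,255,0,0,0,0,0,0,255,0,0,0,0,0,0,255]
}}

```text
clock: 67.22
eef_pos: [0.5317, -0.0455, 0.0498]
ee_rot: [0.708, 0.017, -0.017, -0.706]
ft_force: [-1.6, -4.9, 6.5]
opening: 0.0103
```

```bash
python3 dd.py; python3 door.py
```

```text
clock 67.22 yaw 1.6189 turn wy 0.018 shift cm [-0.35  0.29  0.22] pos [ 0.5317 -0.0455  0.0498] open 0.0103 F [-1.6 -4.9  6.5] tilt -1.0 [ 0.    -0.003 -1.   ] q7 1.81
F tool [-1.8 -6.5 -4.9]
r 0.162226453047836 tool x,z -0.056715689904083905 -0.15198931734561327
door angle 0.036234281146054995 n 481 mean [0.58125639 0.00643211] dir [-0.00623424 -0.99998057]
```

Emit:
{"method": "servo_tool", "body": {
  "motion": [0,-0.01,0,0.16,0,-0.05,255,0,-0.01,0,0.16,0,-0.05,255,0,-0.01,0,0.16,0,-0.05,255,0,-0.005,0,0.1,0,0,255,0,0,0,0,0,0,255,0,0,0,0,0,0,255]
}}

```text
clock: 67.77
eef_pos: [0.5374, -0.0472, 0.0498]
ee_rot: [0.708, 0.029, -0.029, -0.705]
ft_force: [-1.1, -5.9, 7.3]
opening: 0.0105
```

```bash
python3 dd.py; python3 door.py
```

```text
clock 67.77 yaw 1.6536 turn wy 0.0527 shift cm [-0.91  0.29  0.41] pos [ 0.5374 -0.0472  0.0498] open 0.0105 F [-1.1 -5.9  7.3] tilt -1.0 [ 0.    -0.003 -1.   ] q7 1.85
F tool [-1.6 -7.2 -5.8]
r 0.16221994238302448 tool x,z -0.056425662472773995 -0.15209028345446782
door angle 6.340131522613451e-05 n 495 mean [0.58510074 0.00568476] dir [ 0.02993213 -0.99955193]
```

Emit:
{"method": "servo_tool", "body": {
  "motion": [0,-0.01,0,0.16,0,-0.05,255,0,-0.01,0,0.16,0,-0.05,255,0,0,0,0,0,0,255,0,0,0,0,0,0,255]
}}

```text
clock: 68.15
eef_pos: [0.5375, -0.0473, 0.0497]
ee_rot: [0.707, 0.034, -0.038, -0.706]
ft_force: [-8.6, -5.3, 14.6]
opening: 0.0102
```

```bash
python3 dd.py; python3 door.py
```

```text
clock 68.15 yaw 1.6731 turn wy 0.0722 shift cm [-0.93  0.28  0.42] pos [ 0.5375 -0.0473  0.0497] open 0.0102 F [-8.6 -5.3 14.6] tilt -1.0 [-0.006 -0.001 -1.   ] q7 1.87
F tool [ -9.2 -14.6  -4.4]
r 0.16227753680235146 tool x,z -0.05925627207799432 -0.15107181461165164
door angle -0.003302412361499432 n 491 mean [0.58544702 0.007192  ] dir [ 0.03329626 -0.99944553]
```

Emit:
{"method": "servo_tool", "body": {
  "motion": [0,0,0,0,0,0,150,0,0,0,0,0,0,105,0,0,0,0,0,0,105,0,0,0,0,0,0,105,0,0,0,0,-1,0,105,0,0,0,0,-2,0,105,0,0,0,0,-3,0,105,0,0,0,0,-3,0,105,0,0,0,0,-3,0,105,0,0,0,0,-3,0,105,0,0,0,0,0,0,105,0,0,0,0,0,0,105]
}}

```text
clock: 69.2
eef_pos: [0.543, -0.0451, 0.2014]
ee_rot: [-0.706, -0.04, 0.036, 0.706]
ft_force: [0.6, -0.3, -0.7]
opening: 0.0501
```

```bash
python3 door.py
python3 - <<'E'
from h import *
plan((.55,.0,.2),.03)
grab('scene','sc10');D=grab('side','sd10');W=grab('wrist','w10')
cv2.imwrite('pics/z16.png',cv2.resize(D[0][180:350,230:480],None,fx=3.2,fy=3.2,interpolation=cv2.INTER_CUBIC))
E
```

```text
door angle -0.003870359548457436 n 477 mean [0.58543049 0.00617856] dir [ 0.03386388 -0.99942645]
clock 69.25 yaw 1.678 turn wy 1.648 shift cm [-4.46 -0.04  0.97] pos [ 0.5416 -0.0449  0.1996] open 0.0499 F [-1.2 -0.2 -0.1] tilt -1.0 [ 0.001  0.001 -1.   ] q7 1.79
```

View pics/w10.png

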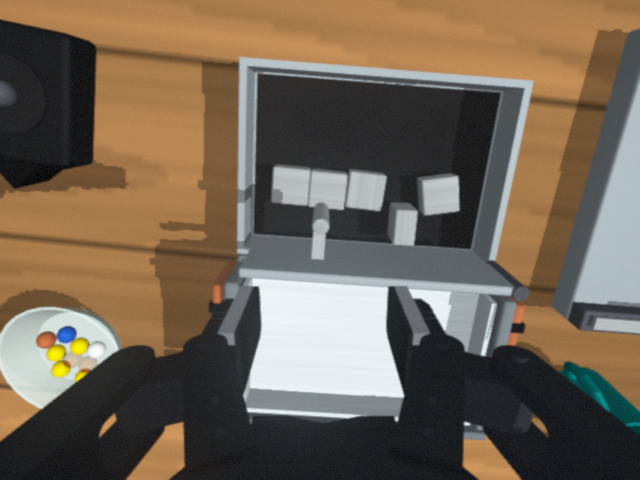

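View pics/z16.png

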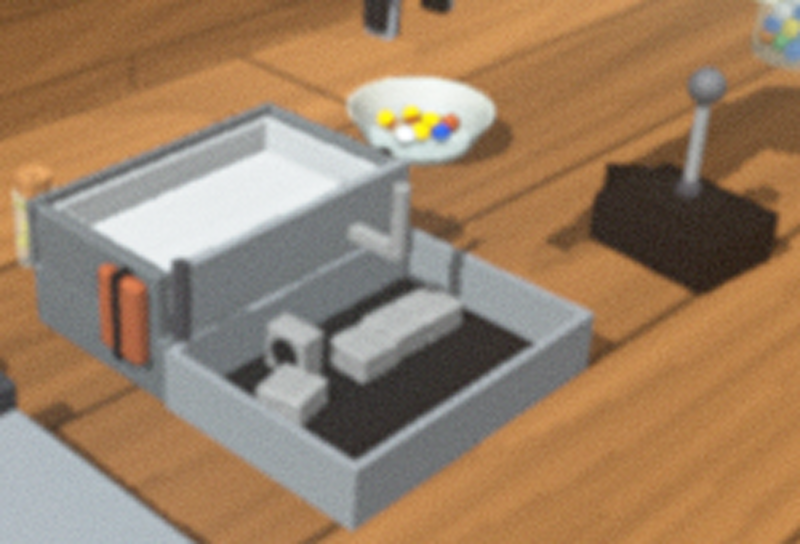

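View pics/sc10.png

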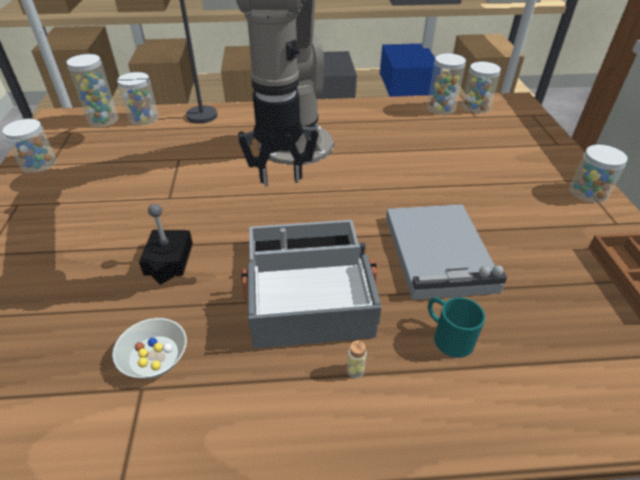

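```bash
python3 -c "
from plant import *
print(sign_off(), get_state()['clock'])"
```

```text
the job is handed in; nothing more can be done
the job is handed in; nothing more can be done
```

The job is done and handed in at about 69 s on the robot's clock. I opened the door to about 1.74 rad by its handle and loaded all five stands into the tray. I held the stick at about 0.52–0.54 rad for roughly 3 s, let it return to upright, and shut the door against its stop.

**Last checks:**
- All five stands lie in the pan.
- The tray is level and empty, and the knob is back at its upright position.
- The door reads 0.00 rad by camera and stopped when I pushed it. The arm is clear of everything.
- The mug, vial and dish look where they started in the pictures. I did not measure them.

**What failed or disagreed along the way:**
- **Fingertips:** the real fingertips sit about 42–45 mm behind the reported TCP, as seen in all three cameras. My first grasp at the handle closed above it for that reason, and I corrected for the offset afterwards.
- **Opening the door:** my first estimate of the hinge was about 1 cm off. The wrist force rose to about 45 N during the swing, so I eased the pull and refitted the path.
- **Knocked stand:** one stand was knocked off the shelf onto its side, so I loaded it lying on its edge. It still slid into the pan.
- **Stick angle:** my direct fit of the knob while the stick was held over was bad. The 0.52–0.54 figure comes from the tool's travel and the tray's tilt instead.

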